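Hang the hook-on basket in the crock and slide it to the rim stop

TASK

Pick up the small steel hook-on basket by its bamboo grip and hook its bent lip fully down over the rim of the rectangular white crock, on the long side that carries the steel stop, with the basket hanging inside, clear of the stop. Then slide it along the rim, lip still hooked, until it comes up solidly against the stop, give it a short firm push there of about 5 newtons (forcing it harder, or banging the crock, chips the glaze), and let go so it hangs level on the rim with the stop's pad still resting against it. Leave the jars, ramekin, spatula and dough scraper where they are.

Things in the scene. Friction and masses are not known exactly. Their poses are not given: they have to be found in the camera images.
- basket: Steel basket 44 (x) x 64 (y) x 65 (z) mm, 0.22 kg +-20 %, upright on the table at the start. Origin: centre of underside, z up. At its -x side the back plate rises and bends over into a 44 mm wide (y -22 to 22) inverted-U lip: 9 mm channel between x = -22 and -31 mm, ceiling at z = 90; outer flange 3 mm thick (outer face x = -34), down to z = 59, its last 8 mm flared outwards.
- lip (a point): Point on the basket, middle of the lip channel's ceiling (basket frame -26.5, 0, 90 mm); axes as the basket's; the channel runs along y. It lies on the rim's middle line, at rim height, when the lip is hooked fully down.
- grip (a point): Middle of the basket's bamboo grip (basket frame -26.5, 0, 116.5 mm), axes as the basket's: an upright block 12 (x) x 40 (y) x 45 (z) mm on top of the lip, from z = 94 to 139 mm, with a raised rib (18 mm in x, 4 mm in y, z 103 to 139) across each end at y = +-18 mm. Take it from above between the ribs, fingers closing along the basket's x.
- crock: Heavy rectangular white ceramic crock, open on top, 160 (x) x 280 (y) x 130 (z) mm outside, walls and floor 6 mm, smooth glaze (friction about 0.3), does not move. Origin: centre of underside. Its long -x wall (outer face x = -80, inner -74 mm) has the guide strip and stop on its outside; the basket must hang inside this wall, basket +x along crock +x.
- crock_rim (a point): Point on top of the crock's -x long wall, middle of its thickness and length (crock frame -77, 0, 130 mm); axes as the crock's. Hook the lip on at about y = -75 mm from here (-95 to -35), then slide to +y; the lip's +y edge (22 mm from its middle) meets the stop's pad.
- guide: Steel strip on the crock's -x outer face, below the lip's reach; origin crock frame (-80, 0, 68 mm), same axes. A stop block clamped on it stands 10 mm above the rim; its place is not measured: the thin pad's -y face lies anywhere from y = 10 to 85 mm. The pad (30 mm below to 8 above the rim) has a weak spring (0.1 to 0.4 N, 4 mm travel), then bears solidly on the unyielding block.
- jar_a: Large empty lidded glass jar, 84 mm across, 125 mm high, bystander. Origin: centre of its underside.
- jar_b: Second jar, the same as jar_a, bystander.
- jar_small: Small lidded glass jar, 54 mm across, 85 mm high, standing on the crock's floor towards the +x wall; bystander, not in the basket's way.
- ramekin: White ceramic bowl, 80 mm across, 45 mm high, bystander.
- spatula: Red-bladed spatula, 260 mm long, lying flat at the back, bystander.
- scraper: Steel dough scraper with a wooden handle, about 105 x 140 mm, lying flat, bystander.
There are look-alikes about, which are no part of the job. Leave any green or yellow look-alike of the basket alone.

How it is judged:
On the way, in this order (a step that is already met when the one before it is completed fails the run):
1. the lip is hooked fully down over the stop-side rim with the basket inside, not yet touching the stop (z of lip in the frame of crock_rim between -0.003 and 0.003 m and x of lip in the frame of crock_rim between -0.004 and 0.004 m and x of basket in the frame of crock above -0.06 m and angle between basket's own z axis and vertical below 0.1 rad and contact force between basket and guide below 0.02 N), for 0.2 s.
2. the hooked basket is pushed solidly against the stop (over 2.5 N) (z of lip in the frame of crock_rim between -0.003 and 0.003 m and x of lip in the frame of crock_rim between -0.004 and 0.004 m and x of basket in the frame of crock above -0.06 m and angle between basket's own z axis and vertical below 0.1 rad and contact force between basket and guide above 2.5 N), for 0.2 s.
At the end, for the whole second after the job is handed in: The basket hangs at rest inside the crock by its lip: lip ceiling within 3 mm of the rim's height and 4 mm of its middle line, tilted under 0.1 rad, with the stop's weak sprung pad still touching it (over 0.04 N), let go (z of lip in the frame of crock_rim between -0.003 and 0.003 m and x of lip in the frame of crock_rim between -0.004 and 0.004 m and x of basket in the frame of crock above -0.06 m and angle between basket's own z axis and vertical below 0.1 rad and contact force between basket and guide above 0.04 N and linear speed of basket below 0.02 m/s and y of lip in the frame of crock_rim between -0.02 and 0.075 m).
It fails at once if the basket presses on or strikes the crock or stop with more than 20 N (contact force between basket and crock above 20 N).
It fails at once if the basket is forced against the stop with more than 15 N (contact force between basket and guide above 15 N).
It fails at once if a jar, the ramekin, the spatula or the dough scraper is moved by more than 30 mm (distance of any of jar_a, jar_b, jar_small, ramekin, spatula, scraper from where it was at the start of the episode above 0.03 m).
It also fails if it takes over 58 s, if anything falls off the work surface, if the arm or the gripper's body presses on something with over 40 N, if the wrist force passes 120 N, or if a joint passes its speed limit or range.

ROBOT

A 6-joint arm with a two-finger parallel gripper is mounted at the origin on the work surface. World frame = base frame: x ahead of the robot, y to its left, z up, the work surface at z = 0. Lengths are in m, angles in rad, forces in N, time in s.
With the tool pointing down it reaches from about 0.375 to 0.9 m from the base axis. Payload 3.1 kg.
Tool frame: the origin (TCP) lies midway between the tips of the shut fingers; the grasp point (between the pads) lies 19 mm behind it (manip.hold_point_z is the distance from the TCP to the grasp point, in m); z points along the fingers, y is the direction in which the jaws open and shut (so a half turn about z gives the same grasp; the last joint's range is limited). The gripper opens to 85 mm and grips with 20 to 120 N. Pads are 22 mm wide; open, the fingers measure 114 mm over their backs; the gripper's body (76 mm by 85 mm) begins 54 mm behind the grasp point. The pads swing forward as they close: fully open they stand 13 mm farther back than shut.
Start: joints at [0.943, 0.527, 1.433, -0, 1.181, -0.178], TCP at [0.272, 0.563, 0.231] pointing down, gripper open.
Joint ranges: [-3.08, 3.08], [-0.75, 2.2], [0.22, 2.44], [-1.43, 4.57], [0, 2.65], [-2.85, 2.85]. Speed limits (rad/s): [2.79, 2.79, 3.14, 3.14, 3.14, 3.14].

INTERFACE

Orientations are given as a unit quaternion [x, y, z, w].
In Python, from station import manip gives the robot as it stands.
- The arm moves only by the tool drive_tool, never from a script. Its argument "motion" is one flat list of numbers, 7 for each row, row after row: the shift along the tool's x, y, z in mm, then the turn, a rotation vector about the tool's x, y, z in degrees, then the finger opening in mm, from 0 to 85.4. A call has 1 to 8 rows; each row is the pose to reach, as a shift and turn from the pose measured when the call began, along the tool's axes at that moment; what a row does not reach only later rows make up. A row lasts 1/8 s, in which the tool goes at most 62.5 mm and 10.7 degrees, less where a joint would pass 70% of its speed; a pose out of reach is approached as far as the arm can. A call with a gripper value outside its range is refused whole. The fingers move at their own pace and stop on an object; "force" is the grip in N (left out, the last holds). Time passes only in rows, so rows that repeat a pose let the fingers close. It gives the time, the measured TCP pose, the force and the opening at its end, in the units of the state.
- manip.sense(): the state, without advancing time (a new reading comes with each control period).
- manip.snapshot(name): name is "scene" or "top"; returns a dict with "color" (400x640x3 uint8, red, green, blue), "fx", "fy", "cx", "cy" (pixels), "view" (4x4, takes a point from world to camera coordinates). Camera axes: x right, y up, looking along -z (the intrinsics and any distortion apply to the point x, -y, -z); pixel columns grow to the right and rows downward; lengths in m; the calibration is good to about 2 mm. A picture is of the moment at which its call begins. There is no depth.
- manip.sign_off(): hands the job in, once; it reports no verdict.
The state is a dict: "t": time; "q": joint angles; "qd": joint speeds; "tau": joint torques, N m; "tcp_pos": TCP position; "tool_rot": TCP orientation; "force": force on the tool from outside, world axes, zero at the start; "ft_torque": the same for the moment, N m; "finger_gap": opening from 0.0 (shut) to 1.0 (fully open).
Only numpy, scipy, OpenCV 4.12 (cv2) and the standard library are available. Lean on these libraries where they do the work, as an engineer would, in place of code of your own. Each camera call takes 0.05 s, during which the arm holds its last target.

## Working session

There is one attempt and no reset: what is moved stays moved. The work goes in short steps, Python scripts to look and compute and a tool call to move; the robot and the scene stay as the last step left them, time stands still between calls to the robot, and variables do not carry over. Pictures are saved under pics/ and viewed, and the job is handed in when it is done.

Besides the shell and the picture viewer there is one more tool, called after "Emit:" as name(argument=value, ...) on one line, values as JSON. drive_tool: Moves the arm, as the interface text tells. Its arguments: {"type":"object","properties":{"motion":{"type":"array","items":{"type":"number"}},"force":{"type":"number"}},"required":["motion"]}

```bash
ls; mkdir -p pics
cat > h.py <<'E'
import numpy as np, cv2
from station import manip
def snap(name, fn):
    d=manip.snapshot(name); cv2.imwrite('pics/'+fn+'.png', cv2.cvtColor(d['color'],cv2.COLOR_RGB2BGR))
    np.savez('pics/'+fn+'.npz', **{k:d[k] for k in d})
    return d
E
python3 - <<'E'
from h import *
print(manip.sense())
for n in ['scene','top']:
    d=snap(n,n+'0'); print(n,{k:d[k] for k in d if k!='color'})
E
```

```text
pics
{'t': 0.0, 'q': array([ 9.42466243e-01,  5.28452043e-01,  1.43392242e+00, -6.45284361e-06,
        1.18138517e+00, -1.78507869e-01]), 'qd': array([ 0.00034508, -0.00093376, -0.00097556, -0.00053074, -0.00110753,
        0.00091201]), 'tau': array([ 1.22808055e-03, -4.42344689e+01, -1.78028262e+01, -1.75279033e-04,
        8.23911570e-03,  1.29294762e-05]), 'tcp_pos': array([0.27130139, 0.56224372, 0.23033589]), 'tool_rot': array([ 2.23018381e-01,  9.74813637e-01, -9.97682747e-04, -4.22596179e-04]), 'force': array([-0.88754559,  0.81137837, -0.07267398]), 'ft_torque': array([ 0.00213057, -0.04841925,  0.03795124]), 'finger_gap': 0.9989248756628736}
scene {'fx': 455.35775889744696, 'fy': 455.35775889744696, 'cx': 319.4279147974819, 'cy': 201.69435910726204, 'view': array([[ 0.37703434,  0.92619336,  0.00331312, -0.07028475],
       [-0.71700599,  0.28961034,  0.63405699,  0.36744363],
       [ 0.58629986, -0.24143679,  0.77327922, -1.67245688],
       [ 0.        ,  0.        ,  0.        ,  1.        ]])}
top {'fx': 468.96530951624436, 'fy': 468.96530951624436, 'cx': 323.3492711384336, 'cy': 201.22633064362026, 'view': array([[-8.97807723e-04, -9.99714032e-01,  2.38966111e-02,
        -1.65209610e-01],
       [ 9.90937220e-01,  2.32044532e-03,  1.34305774e-01,
        -5.73357713e-01],
       [-1.34322817e-01,  2.38006221e-02,  9.90651761e-01,
        -1.09728240e+00],
       [ 0.00000000e+00,  0.00000000e+00,  0.00000000e+00,
         1.00000000e+00]])}
```

View pics/scene0.png

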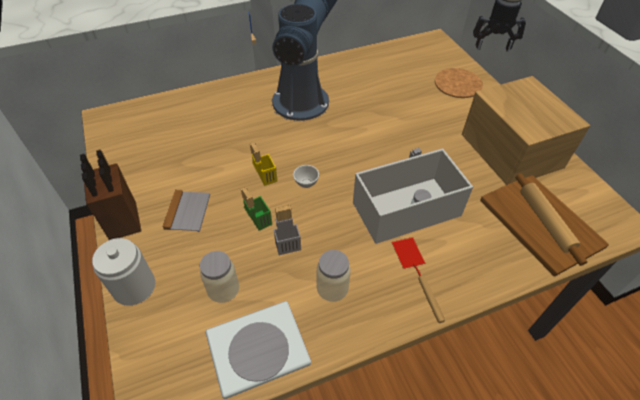

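View pics/top0.png

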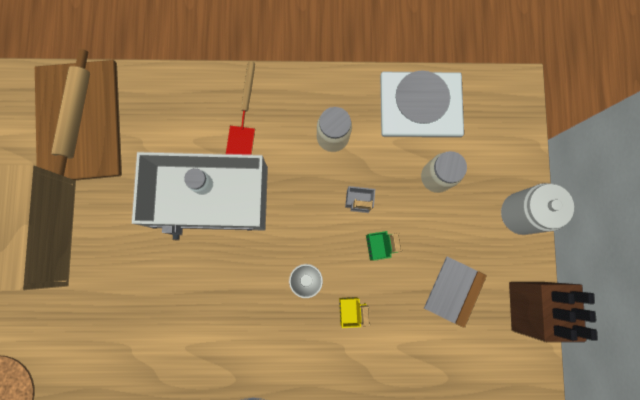

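The basket is at top (360,200), its grip facing the robot. The crock is at about (200,190), with the stop on its near wall at (172,230). I'll zoom in to measure.

Run:
```python
import cv2
t=cv2.imread('pics/top0.png'); s=cv2.imread('pics/scene0.png')
cv2.imwrite('pics/z1.png',cv2.resize(t[140:260,120:280],None,fx=5,fy=5,interpolation=cv2.INTER_CUBIC))
cv2.imwrite('pics/z2.png',cv2.resize(t[175:225,330:390],None,fx=12,fy=12,interpolation=cv2.INTER_CUBIC))
cv2.imwrite('pics/z3.png',cv2.resize(s[195:260,260:315],None,fx=9,fy=9,interpolation=cv2.INTER_CUBIC))
cv2.imwrite('pics/z4.png',cv2.resize(s[140:245,345:480],None,fx=5.7,fy=5.7,interpolation=cv2.INTER_CUBIC))
```

```text
(no output)
```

View pics/z1.png

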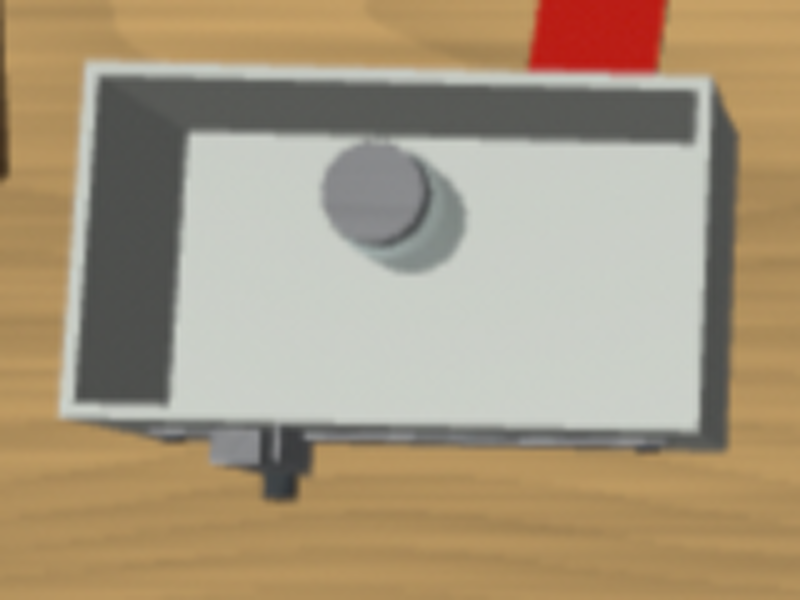

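View pics/z2.png

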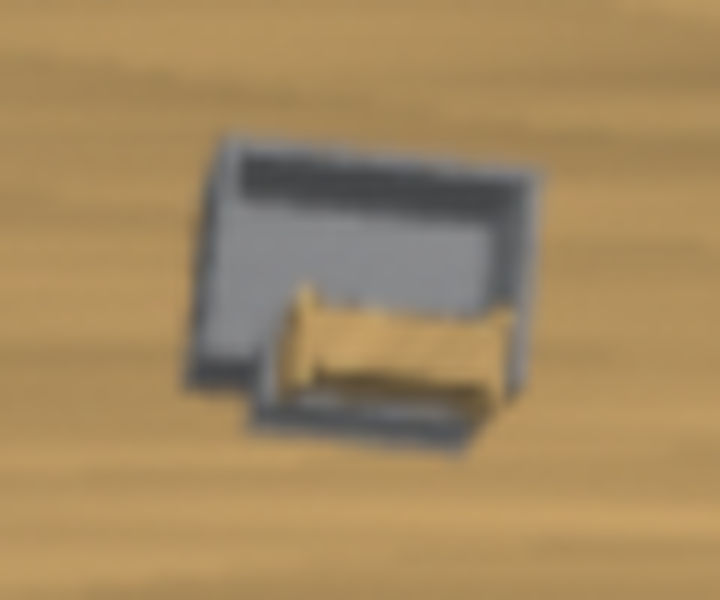

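View pics/z3.png

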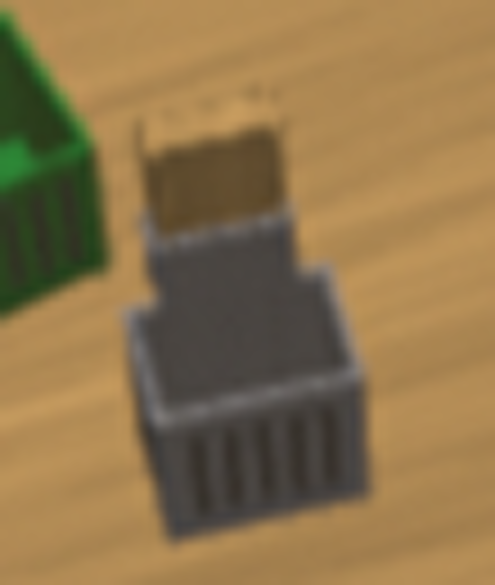

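View pics/z4.png

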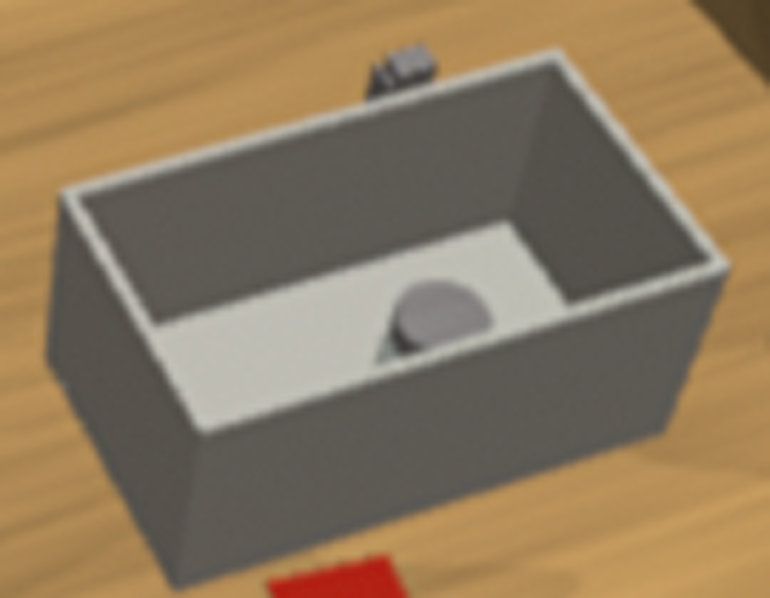

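```bash
cat > fit.py <<'E'
from h import *
from scipy.optimize import least_squares
def proj(d,P):
    c=P@d['view'][:3,:3].T+d['view'][:3,3]
    x,y,z=c[:,0],-c[:,1],-c[:,2]
    return np.c_[d['fx']*x/z+d['cx'], d['fy']*y/z+d['cy']]
def T(p,M):
    x,y,z,a=p; R=np.array([[np.cos(a),-np.sin(a),0],[np.sin(a),np.cos(a),0],[0,0,1]])
    return np.asarray(M,float)@R.T/1000+[x,y,z]
def unz(uv,f,o): return (np.asarray(uv,float)+.5)/f-.5+np.array(o)
def fit(obs,p0):
    r=lambda p: np.concatenate([(proj(d,T(p,M))-uv).ravel() for d,M,uv in obs])
    s=least_squares(r,p0,loss='soft_l1'); return s.x, r(s.x)
def overlay(d,img,lines,fn,f,crop):
    x0,y0,x1,y1=crop
    im=cv2.resize(img[y0:y1,x0:x1],None,fx=f,fy=f,interpolation=cv2.INTER_CUBIC)
    for Pw in lines:
        uv=proj(d,Pw); q=((uv-[x0,y0]+.5)*f-.5).round().astype(int)
        cv2.polylines(im,[q],False,(0,0,255),1,cv2.LINE_AA)
    cv2.imwrite('pics/'+fn+'.png',im)
E
cat > f1.py <<'E'
from fit import *
t=dict(np.load('pics/top0.npz')); s=dict(np.load('pics/scene0.npz'))
cr=[(t,[(80,140,130),(80,-140,130),(-80,140,130)],unz([(88,60),(713,76),(60,417)],5,(120,140))),
    (s,[(-80,-140,130),(-80,140,130),(80,140,130),(80,-140,130),(80,-140,0),(80,140,0),(-80,-140,0)],unz([(62,190),(560,48),(730,266),(203,435),(178,588),(665,432),(50,358)],5.7,(345,140)))]
pc,r=fit(cr,[.58,.2,0,0]); print('crock',pc,r.round(1))
bk=[(t,[(22,32,65),(22,-32,65)],unz([(225,138),(545,172)],12,(330,175))),
    (s,[(22,-32,65),(22,32,65),(-22,-32,65),(-22,32,65),(22,-32,0),(22,32,0)],unz([(165,418),(362,372),(128,312),(330,268),(172,540),(368,495)],9,(260,195)))]
pb,r=fit(bk,[.6,-.2,0,0]); print('basket',pb,r.round(1))
for p,o in((pc,cr),(pb,bk)):
    for i in(0,1): print(' single',fit([(a,b,c) for a,b,c in o[i:i+1]],p)[0] if i else '')
np.save('pc.npy',pc);np.save('pb.npy',pb)
def box(x0,x1,y0,y1,z): return [(x0,y0,z),(x1,y0,z),(x1,y1,z),(x0,y1,z),(x0,y0,z)]
CL=[T(pc,box(-80,80,-140,140,z)) for z in(0,130)]+[T(pc,box(-74,74,-134,134,130))]
BL=[T(pb,box(-22,22,-32,32,z)) for z in (0,65)]+[T(pb,box(-32.5,-20.5,-20,20,139)),T(pb,box(-35.5,-17.5,-20,-16,139)),T(pb,box(-35.5,-17.5,16,20,139)),T(pb,box(-34,-22,-22,22,94))]
ti=cv2.imread('pics/top0.png'); si=cv2.imread('pics/scene0.png')
overlay(t,ti,CL,'o1',5,(120,140,280,260)); overlay(t,ti,BL,'o2',12,(330,175,390,225))
overlay(s,si,CL,'o4',5.7,(345,140,480,245)); overlay(s,si,BL,'o3',9,(260,195,315,260))
E
python3 f1.py; python3 -c "
import cv2,numpy as np
a=[cv2.imread('pics/o%d.png'%i) for i in(1,2,3,4)]
a=[cv2.resize(x,(400,300)) if i!=2 else cv2.copyMakeBorder(cv2.resize(x,(254,300)),0,0,0,146,0) for i,x in enumerate(a)]
cv2.imwrite('pics/oo.png',np.vstack([np.hstack(a[:2]),np.hstack(a[2:])]))"
```

```text
crock [ 5.89114976e-01  1.16396214e-01  1.49976188e-04 -2.04833991e-02] [ 0.2  0.4  0.2  0.2  0.5  0.   0.1 -0.1  0.2 -0.1  0.9  0.   0.4 -0.6
 -0.1  0.9  0.6  0.1 -0.6 -0.1]
basket [ 0.58124146 -0.25467359 -0.0005822  -0.09902855] [ 0.5  0.3  0.4  0.2 -0.6  0.7  0.9  0.2 -0.2 -0.5  0.3 -1.   0.2  0.5
  0.9  0. ]
 single 
 single [ 0.58400263  0.11976078 -0.00701591 -0.02099056]
 single 
 single [ 0.55076728 -0.2468806  -0.04572929 -0.10915969]
```

View pics/oo.png

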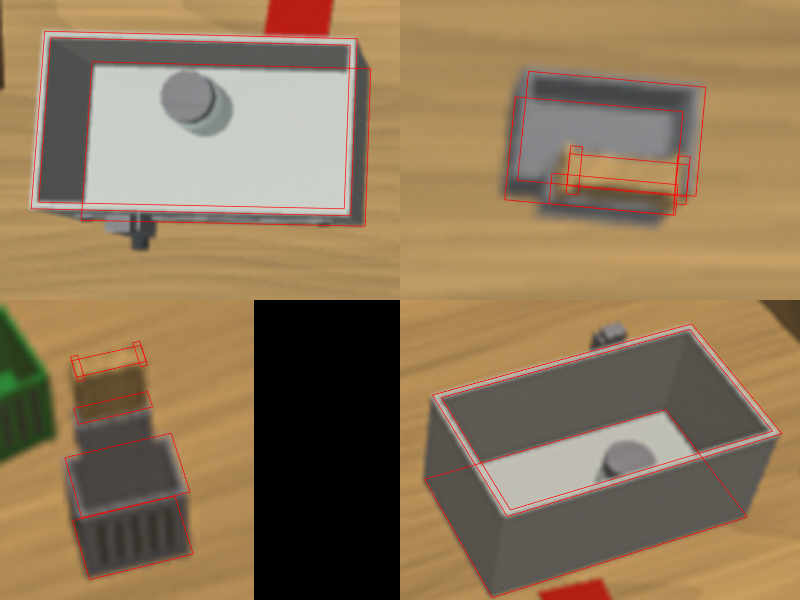

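View pics/o2.png

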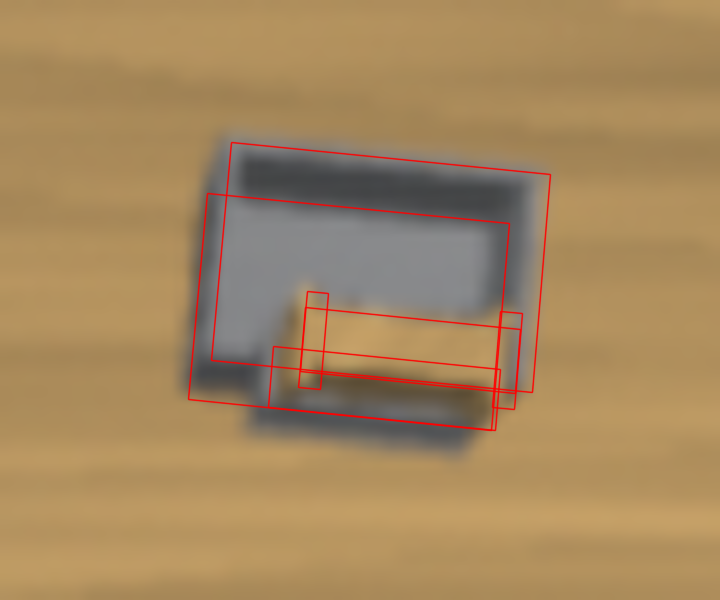

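View pics/o1.png

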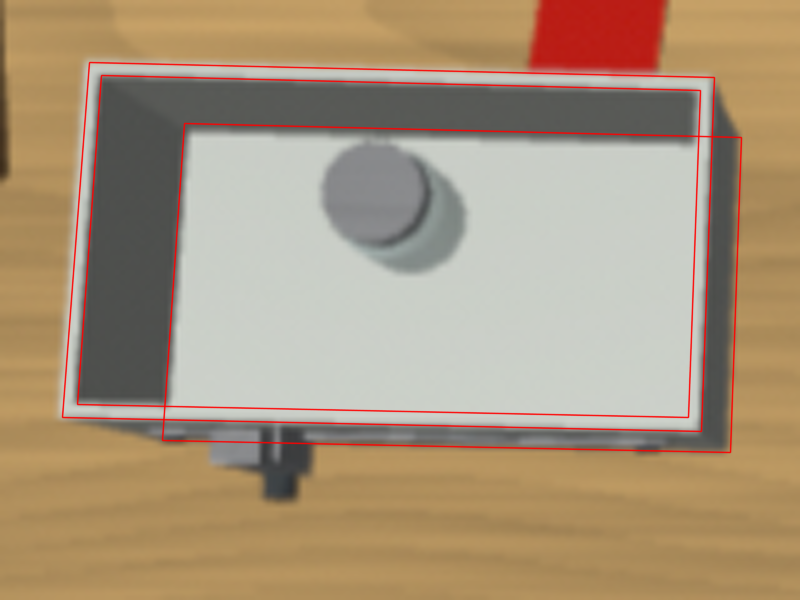

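```bash
cat > go.py <<'E'
from fit import *
from scipy.spatial.transform import Rotation as Rn
def delta(xyz,ang):
    """tool pointing down, tool y at world angle ang (rad)"""
    s=manip.sense(); R0=Rn.from_quat(s['tool_rot'])
    y=np.array([np.cos(ang),np.sin(ang),0]); z=np.array([0,0,-1.]); x=np.cross(y,z)
    R1=Rn.from_matrix(np.c_[x,y,z])
    d=R0.inv().apply(np.array(xyz)-s['tcp_pos'])*1000
    return d.round(1),(R0.inv()*R1).as_rotvec(degrees=True).round(2)
E
python3 - <<'E'
import re
exec(open('f1.py').read().split("for p,o in")[0])
bk.append((t,[(-17.5,20,139),(-17.5,-20,139)],unz([(299,287),(515,310)],12,(330,175))))
pb,r=fit(bk,pb); print('basket2',pb,r.round(1)); 
np.save('pb.npy',pb)
from go import *
g=T(pb,[(-26.5,0,116.5)])[0]; print('grip',g)
print(manip.hold_point_z, delta([g[0],g[1],.25],pb[3]))
# stop: pad face position: top view pixel at rim height+8
E
```

```text
crock [ 5.89114976e-01  1.16396214e-01  1.49976188e-04 -2.04833991e-02] [ 0.2  0.4  0.2  0.2  0.5  0.   0.1 -0.1  0.2 -0.1  0.9  0.   0.4 -0.6
 -0.1  0.9  0.6  0.1 -0.6 -0.1]
basket [ 0.58124146 -0.25467359 -0.0005822  -0.09902855] [ 0.5  0.3  0.4  0.2 -0.6  0.7  0.9  0.2 -0.2 -0.5  0.3 -1.   0.2  0.5
  0.9  0. ]
basket2 [ 5.81471535e-01 -2.54238981e-01 -4.60722666e-04 -1.06943143e-01] [ 0.4  0.1  0.3  0.2 -0.5  0.6  1.1  0.3 -0.  -0.6  0.6 -0.9  0.3  0.5
  1.1  0.1  0.4  0.2  0.3  0.2]
grip [ 0.55512293 -0.25141039  0.11603928]
0.0187 (array([-609.4, -609.5,  -18.6]), array([-1.100e-01,  5.000e-02,  7.036e+01]))
```

Emit:
drive_tool(motion=[-45, -45, -20, 0, 0, 8, 60, -90, -90, -20, 0, 0, 16, 60, -135, -135, -20, 0, 0, 24, 60, -180, -180, -20, 0, 0, 32, 60, -225, -225, -20, 0, 0, 40, 60, -270, -270, -20, 0, 0, 48, 60, -315, -315, -20, 0, 0, 56, 60, -360, -360, -20, 0, 0, 63, 60], force=60)

```text
t: 1.1
tcp_pos: [0.4353, 0.0911, 0.251]
tool_rot: [0.701, 0.713, -0.001, 0.0]
force: [1.0, -0.2, 0.7]
finger_gap: 0.701
```

Run:
```python
from go import *
print(manip.sense()['tcp_pos'],delta([.5551,-.2514,.25],-.107))
```

```text
[0.43528624 0.09113377 0.25095746] (array([-344.5,  113.9,    1.3]), array([-0.05,  0.09,  7.12]))
```

Emit:
drive_tool(motion=[-57, 19, 1, 0, 0, 1, 60, -115, 38, 1, 0, 0, 2, 60, -172, 57, 1, 0, 0, 4, 60, -230, 76, 1, 0, 0, 5, 60, -287, 95, 1, 0, 0, 6, 60, -344.5, 114, 1, 0, 0, 7.1, 60, -344.5, 114, 1, 0, 0, 7.1, 60, -344.5, 114, 1, 0, 0, 7.1, 60])

```text
t: 2.1
tcp_pos: [0.5544, -0.2508, 0.2494]
tool_rot: [0.744, 0.668, -0.001, -0.001]
force: [-0.3, 0.3, -0.3]
finger_gap: 0.702
```

Run:
```python
from go import *
s=manip.sense();print(s['t'],s['tcp_pos'],s['force'],delta([.5551,-.2514,.0985],-.107))
t=snap('top','t1');d=snap('scene','s1')
a=cv2.imread('pics/t1.png')[150:240,300:420];b=cv2.imread('pics/s1.png')[150:260,230:350]
cv2.imwrite('pics/c1.png',np.hstack([cv2.resize(a,(400,300),interpolation=2),cv2.resize(b,(327,300),interpolation=2)]))
```

```text
2.1 [ 0.55437884 -0.25076427  0.24943034] [-0.25046646  0.31937146 -0.29974936] (array([ -0.6,   1.2, 150.9]), array([-0.18, -0.01, -0.01]))
```

View pics/c1.png

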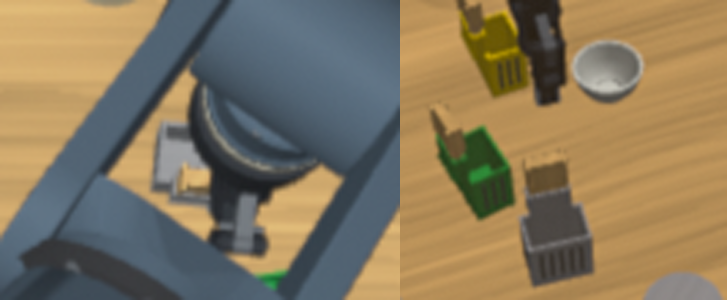

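Emit:
drive_tool(motion=[-0.5, 1, 40, 0, 0, 0, 55, -0.5, 1, 90, 0, 0, 0, 55, -0.5, 1, 97, 0, 0, 0, 55, -0.5, 1, 97, 0, 0, 0, 55])

```text
t: 2.7
tcp_pos: [0.5556, -0.2496, 0.1537]
tool_rot: [0.743, 0.669, -0.001, -0.001]
force: [0.1, -1.2, 0.3]
finger_gap: 0.642
```

Run:
```python
from go import *
s=manip.sense();print(s['t'],s['tcp_pos'],s['force'],delta([.5551,-.2514,.0985],-.107))
t=snap('top','t2');d=snap('scene','s2')
a=cv2.imread('pics/t2.png')[150:240,300:420];b=cv2.imread('pics/s2.png')[150:260,230:350]
cv2.imwrite('pics/c2.png',np.hstack([cv2.resize(a,(360,270),interpolation=2),cv2.resize(b,(436,400),interpolation=2)[:270]]) if 0 else cv2.resize(b,(600,550),interpolation=2))
```

```text
2.7 [ 0.55555573 -0.24964545  0.15365827] [ 0.13478362 -1.18525311  0.34704182] (array([-1.8, -0.2, 55.2]), array([-0.12,  0.03,  0.16]))
```

View pics/c2.png

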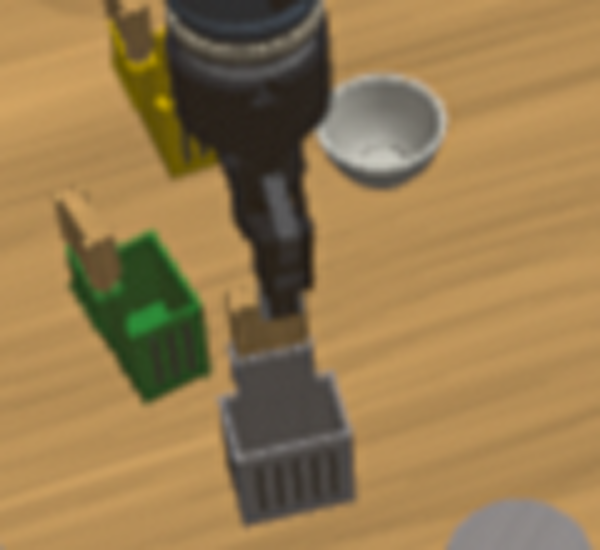

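```bash
python3 - <<'E'
from go import *
s=manip.sense(); d=dict(np.load('pics/s2.npz')); R=Rn.from_quat(s['tool_rot'])
pb=np.load('pb.npy')
f=lambda P:((proj(d,P)-[230,150]+.5)*5-.5).round(0)
for y in(27,37):
  P=s['tcp_pos']+R.apply(np.array([(-11,y,-6),(11,y,-6),(-11,y,-28),(11,y,-28)])/1000); print(f(P))
print(f(T(pb,[(-20.5,-16,139),(-20.5,16,139),(-17.5,-20,139),(-17.5,20,139),(-20.5,-16,94),(-20.5,16,94),(-22,-22,94),(-22,22,94)])))
E
python3 - <<'E'
import cv2
b=cv2.imread('pics/s2.png')[185:225,265:305]
cv2.imwrite('pics/c2b.png',cv2.resize(b,(600,600),interpolation=2))
E
```

```text
[[259. 309.]
 [302. 300.]
 [257. 282.]
 [300. 272.]]
[[264. 324.]
 [307. 315.]
 [261. 297.]
 [305. 287.]]
[[241. 306.]
 [302. 293.]
 [235. 312.]
 [311. 295.]
 [247. 358.]
 [306. 345.]
 [235. 359.]
 [316. 341.]]
```

View pics/c2b.png

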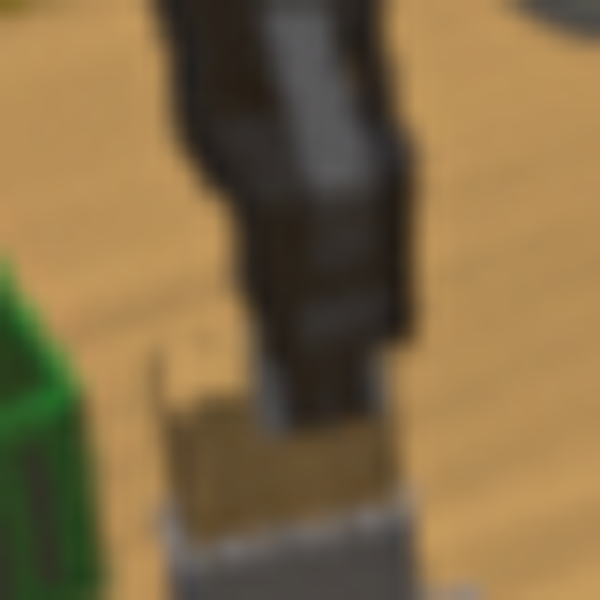

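Emit:
drive_tool(motion=[-3.5, 0, 0, 0, 0, 0, 55, -3.5, 0, 10, 0, 0, 0, 55, -3.5, 0, 30, 0, 0, 0, 55, -3.5, 0, 55, 0, 0, 0, 55, -3.5, 0, 55, 0, 0, 0, 50, -3.5, 0, 55, 0, 0, 0, 50])

```text
t: 3.55
tcp_pos: [0.5566, -0.2547, 0.1006]
tool_rot: [0.743, 0.669, -0.0, 0.002]
force: [0.1, -0.6, 0.6]
finger_gap: 0.587
```

Run:
```python
from go import *
s=manip.sense();print(s['t'],s['tcp_pos'],s['force'],delta([.5551,-.253,.0985],-.107))
t=snap('top','t3');d=snap('scene','s3')
b=cv2.imread('pics/s3.png')[180:240,255:315]
cv2.imwrite('pics/c3.png',cv2.resize(b,(600,600),interpolation=2))
```

```text
3.55 [ 0.55656094 -0.25466905  0.10061342] [ 0.12308088 -0.57297027  0.60763606] (array([ 1.5, -1.6,  2.1]), array([0.11, 0.15, 0.12]))
```

View pics/c3.png

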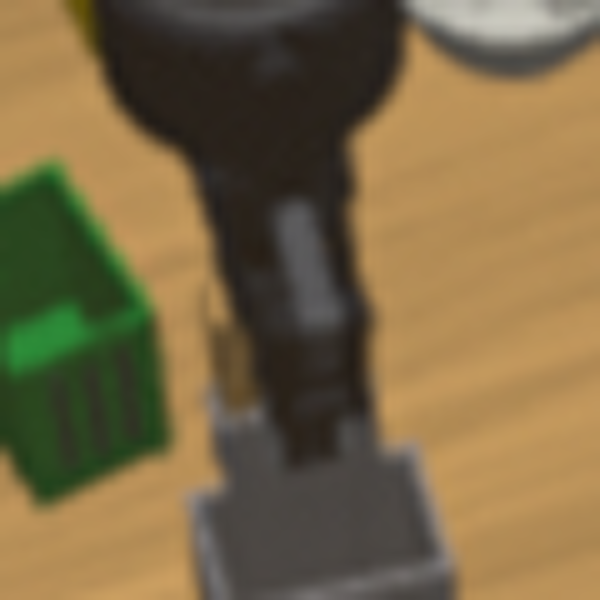

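Emit:
drive_tool(motion=[0, -1, 0, 0, 0, 0, 5, 0, -1, 0, 0, 0, 0, 5, 0, -1, 0, 0, 0, 0, 5, 0, -1, 0, 0, 0, 0, 5, 0, -1, 0, 0, 0, 0, 5, 0, -1, 0, 0, 0, 0, 5], force=60)

```text
t: 4.4
tcp_pos: [0.556, -0.2549, 0.1017]
tool_rot: [0.743, 0.669, -0.0, 0.003]
force: [-1.2, 0.3, 5.4]
finger_gap: 0.133
```

Run:
```python
from go import *
s=manip.sense();print(s['t'],s['tcp_pos'],s['force'],s['finger_gap']*85.4)
```

```text
4.4 [ 0.55604338 -0.25486547  0.10173465] [-1.15918394  0.25628105  5.42612289] 11.317837174543799
```

Emit:
drive_tool(motion=[0, 0, -10, 0, 0, 0, 5, 0, 0, -40, 0, 0, 0, 5, 0, 0, -80, 0, 0, 0, 5, 0, 0, -120, 0, 0, 0, 5, 0, 0, -160, 0, 0, 0, 5, 0, 0, -175, 0, 0, 0, 5, 0, 0, -175, 0, 0, 0, 5, 0, 0, -175, 0, 0, 0, 5])

```text
t: 5.4
tcp_pos: [0.5544, -0.2534, 0.2745]
tool_rot: [0.743, 0.669, -0.001, 0.0]
force: [-0.1, -0.1, -2.2]
finger_gap: 0.135
```

Run:
```python
from go import *
s=manip.sense();print(s['t'],s['tcp_pos'],s['force'],s['finger_gap']*85.4, s['tool_rot'])
d=snap('scene','s4');snap('top','t4')
```

```text
5.4 [ 0.55439787 -0.25341136  0.27453191] [-0.08525747 -0.11557915 -2.24113967] 11.558326970633845 [ 7.43160639e-01  6.69112570e-01 -7.04151701e-04  3.70804249e-04]
```

View pics/s4.png

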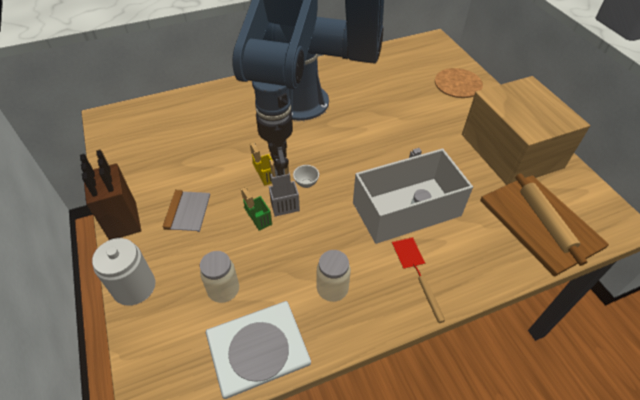

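Run:
```python
from go import *
pc=np.load('pc.npy'); print(T(pc,[(-77,0,130),(-77,-70,130),(-77,-140,130),(-77,140,130)]))
r=T(pc,[(-77,-70,130)])[0]; print(delta([r[0],r[1],.275],pc[3]))
```

```text
[[ 0.51213113  0.11797333  0.13014998]
 [ 0.51069739  0.04798801  0.13014998]
 [ 0.50926365 -0.02199731  0.13014998]
 [ 0.5149986   0.25794396  0.13014998]]
(array([295.3, -75.2,  -0.9]), array([-0.02,  0.09, -4.83]))
```

Emit:
drive_tool(motion=[30, -8, -1, 0, 0, 0, 5, 75, -19, -1, 0, 0, -1, 5, 120, -31, -1, 0, 0, -2, 5, 165, -42, -1, 0, 0, -3, 5, 210, -54, -1, 0, 0, -4, 5, 255, -65, -1, 0, 0, -4.8, 5, 285, -73, -1, 0, 0, -4.8, 5, 295, -75, -1, 0, 0, -4.8, 5])

```text
t: 6.5
tcp_pos: [0.5098, 0.0493, 0.2741]
tool_rot: [0.714, 0.701, -0.001, -0.001]
force: [0.0, -0.9, -1.7]
finger_gap: 0.136
```

Emit:
drive_tool(motion=[0, 0, 0, 0, 0, 0, 5, 0, 0, 0, 0, 0, 0, 5])

```text
t: 6.75
tcp_pos: [0.51, 0.0484, 0.2737]
tool_rot: [0.714, 0.7, -0.002, -0.001]
force: [0.7, -0.3, -1.8]
finger_gap: 0.132
```

Run:
```python
from go import *
pc=np.load('pc.npy')
s=manip.sense();print(s['t'],s['tcp_pos'],s['force'],delta([.5107,.048,.275],pc[3]))
d=snap('scene','s5');snap('top','t5')
for n,c in(('s5',(330,120,480,240)),('t5',(120,130,290,260))):
    b=cv2.imread('pics/%s.png'%n)[c[1]:c[3],c[0]:c[2]]
    cv2.imwrite('pics/%sz.png'%n,cv2.resize(b,None,fx=4.6,fy=4.6,interpolation=2))
```

```text
6.75 [0.50996389 0.04837826 0.27371186] [ 0.65209024 -0.25271571 -1.76021166] (array([-0.4,  0.7, -1.3]), array([-0.2 ,  0.1 ,  0.06]))
```

View pics/s5z.png

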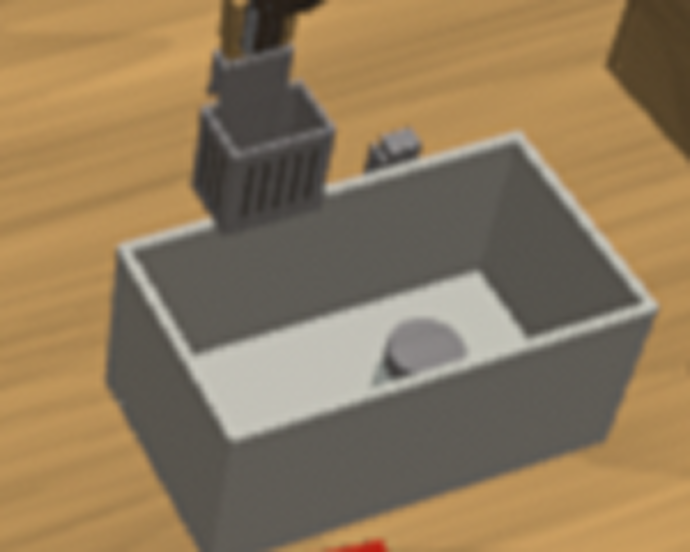

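View pics/t5z.png

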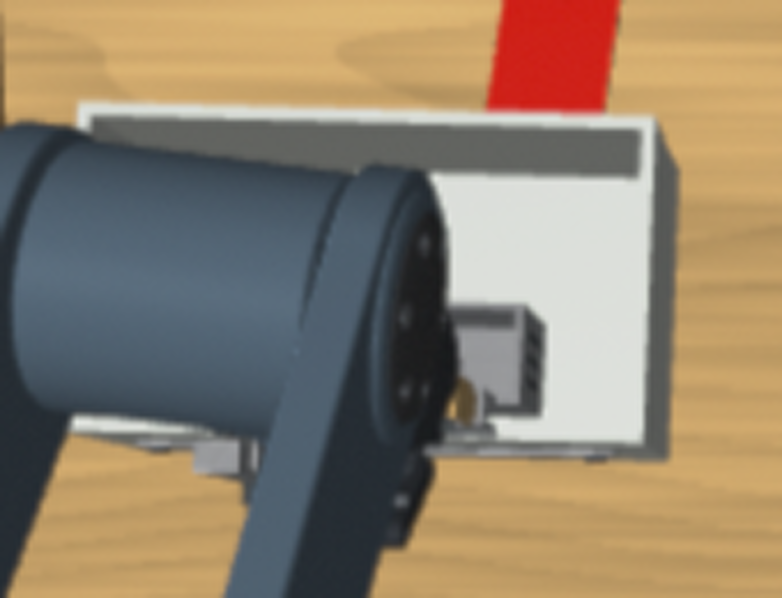

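Emit:
drive_tool(motion=[0, 0.7, 30, 0, 0, 0, 5, 0, 0.7, 60, 0, 0, 0, 5, 0, 0.7, 80, 0, 0, 0, 5, 0, 0.7, 84, 0, 0, 0, 5, 0, 0.7, 84, 0, 0, 0, 5, 0, 0.7, 84, 0, 0, 0, 5])

```text
t: 7.6
tcp_pos: [0.5113, 0.0478, 0.1908]
tool_rot: [0.714, 0.7, -0.001, 0.0]
force: [0.7, 1.1, -1.1]
finger_gap: 0.133
```

Run:
```python
from go import *
pc=np.load('pc.npy')
s=manip.sense();print(s['t'],s['tcp_pos'],s['force'],delta([.5107,.048,.19],pc[3]))
d=snap('scene','s6');t=snap('top','t6')
for n,c in(('s6',(360,130,430,190)),('t6',(200,190,260,240))):
    b=cv2.imread('pics/%s.png'%n)[c[1]:c[3],c[0]:c[2]]
    cv2.imwrite('pics/%sz.png'%n,cv2.resize(b,None,fx=11,fy=11,interpolation=2))
for y in range(10,90,10):
    print(y,proj(d,T(pc,[(-83,y,138)])),proj(t,T(pc,[(-83,y,138)])))
```

```text
7.6 [0.51125292 0.04777491 0.19082973] [ 0.65001253  1.05869096 -1.14060811] (array([ 0.2, -0.6,  0.8]), array([-0.07,  0.11,  0.01]))
10 [[403.4157289  156.46682938]] [[190.52432378 225.35530546]]
20 [[406.53337549 155.58519579]] [[185.92476162 225.25680075]]
30 [[409.64005634 154.70666319]] [[181.32331071 225.15825558]]
40 [[412.7358292  153.83121524]] [[176.71996988 225.05966995]]
50 [[415.82075142 152.95883572]] [[172.11473798 224.96104381]]
60 [[418.89487995 152.08950853]] [[167.50761384 224.86237715]]
70 [[421.95827134 151.22321768]] [[162.89859629 224.76366993]]
80 [[425.01098175 150.35994728]] [[158.28768417 224.66492215]]
```

View pics/s6z.png

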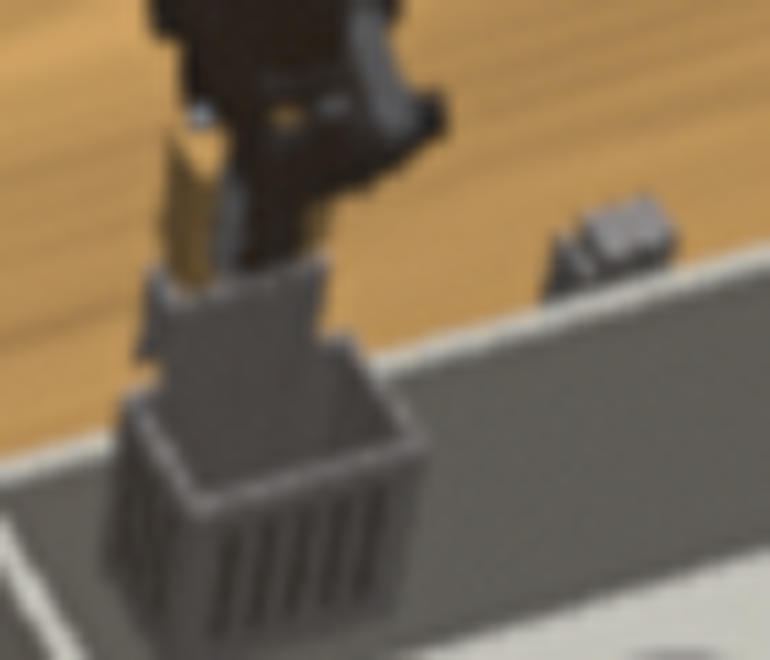

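View pics/t6z.png

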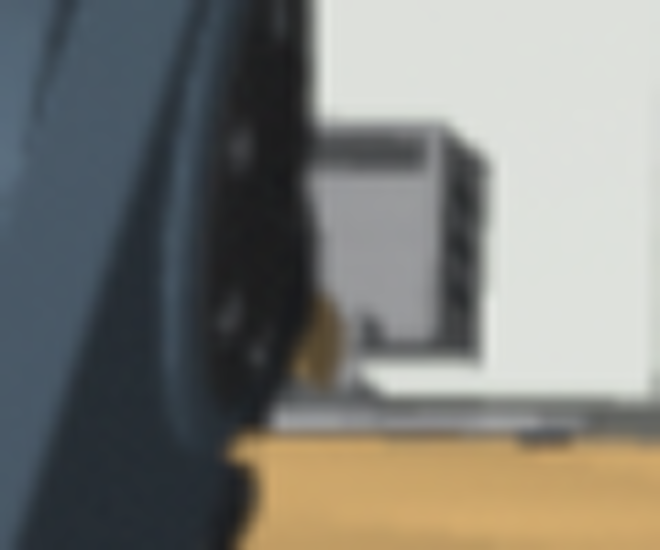

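```bash
cat > f2.py <<'E'
from go import *
d=dict(np.load('pics/s6.npz'));t=dict(np.load('pics/t6.npz'));pc=np.load('pc.npy')
ob=[(t,[(22,-32,65),(22,-32,0),(-22,-32,0)],unz([(445,128),(487,162),(478,357)],11,(200,190))),
(d,[(-22,-32,65),(22,-32,65),(22,32,65),(-22,32,65),(-22,22,94),(-22,-22,94)],unz([(125,397),(200,507),(427,440),(345,338),(325,255),(168,290)],11,(360,130)))]
p,r=fit(ob,[.53,.048,.088,-.02]); print(p,r.round(1))
def box(x0,x1,y0,y1,z): return [(x0,y0,z),(x1,y0,z),(x1,y1,z),(x0,y1,z),(x0,y0,z)]
L=[T(p,box(-22,22,-32,32,z)) for z in (0,65)]+[T(p,box(-22,-34,-22,22,94)),T(p,box(-31,-34,-22,22,59))]+[T(pc,box(-80,80,-140,140,z)) for z in(0,130)]+[T(pc,box(-74,74,-134,134,130))]
overlay(d,cv2.imread('pics/s6.png'),L,'o6s',11,(360,130,430,190))
overlay(t,cv2.imread('pics/t6.png'),L,'o6t',11,(200,190,260,240))
tt=manip.sense()['tcp_pos'];g=T(p,[(-26.5,0,116.5)])[0];print(g,tt,T(p,[(-26.5,0,90)]))
a=p[3]-pc[3];R=np.array([[np.cos(pc[3]),np.sin(pc[3])],[-np.sin(pc[3]),np.cos(pc[3])]])
print('lip in rim frame',R@(g-T(pc,[(-77,0,130)])[0])[:2],a)
E
python3 f2.py; python3 -c "
import cv2,numpy as np
a=cv2.imread('pics/o6s.png');b=cv2.imread('pics/o6t.png')
cv2.imwrite('pics/o6.png',cv2.resize(a,(800,686))[:600])"
```

```text
[0.53667705 0.05102224 0.08762122 0.00887738] [ 0.1 -0.5  0.5  0.3  1.1  1.5 -0.1 -0.3  0.4  0.5  0.6  0.   0.4 -1.3
  0.3 -0.2  0.2  1. ]
[0.51017809 0.050787   0.20412122] [0.5110975  0.04794382 0.19080665] [[0.51017809 0.050787   0.17762122]]
lip in rim frame [-0.00057652 -0.06721224] 0.029360783566878428
```

View pics/o6.png

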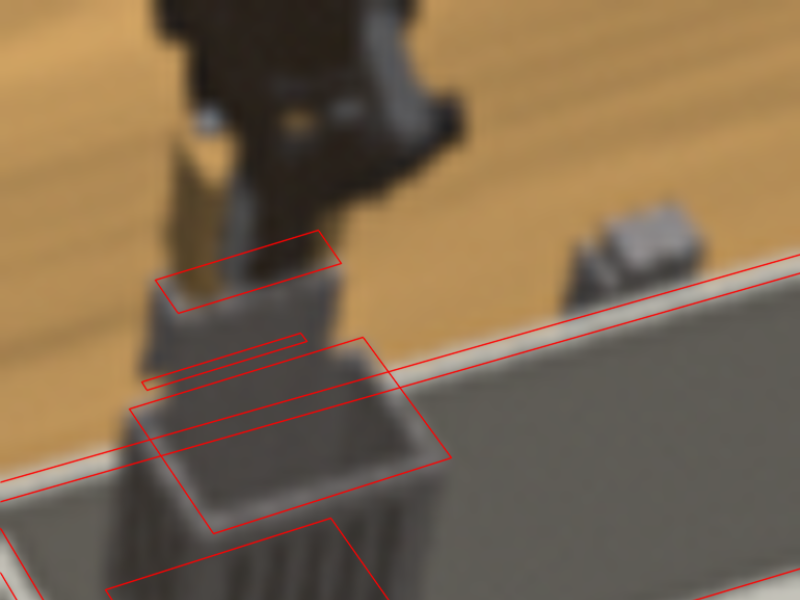

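View pics/o6t.png

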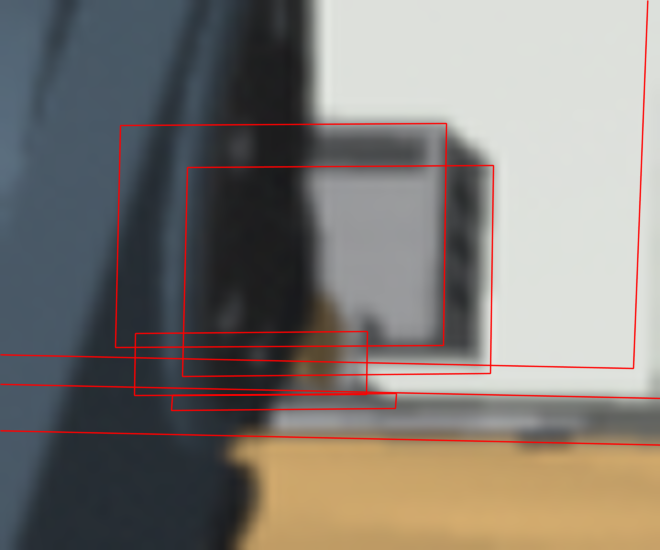

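```bash
cat > edge.py <<'E'
from go import *
from scipy.ndimage import map_coordinates
pc=np.load('pc.npy')
for nm in('scene0','top0'):
    d=dict(np.load('pics/%s.npz'%nm)); g=d['color'].astype(float)
    print(nm)
    for y in(-120,-100,-80,-60,-40,-20,0,60,100,120):
        xs=np.arange(-90,-64,1.)
        uv=proj(d,T(pc,[(x,y,130) for x in xs]))
        # saturation-like: blue minus red distinguishes wood ; brightness distinguishes inner wall
        c=[map_coordinates(g[:,:,k],[uv[:,1],uv[:,0]],order=1) for k in range(3)]
        print(y,'B:',' '.join('%3d'%v for v in c[2]))
    print('x  ',' '.join('%3d'%v for v in xs), np.linalg.norm(uv[1]-uv[0]))
E
python3 edge.py
```

```text
scene0
-120 B:  85  84  83  85  87  90  94 105 118 132 145 152 154 155 154 145 133 121 109 100  95  89  84  82  82  82
-100 B:  84  83  83  85  87  89  96 108 120 133 144 151 156 159 158 146 134 121 109 101  94  88  83  82  82  81
-80 B:  86  86  86  86  87  90  99 110 121 134 143 150 157 162 155 145 134 123 112 103  94  86  83  82  82  82
-60 B:  84  84  84  84  85  93 101 110 120 132 142 152 161 160 152 144 134 124 113 103  93  86  84  82  81  81
-40 B:  83  83  83  82  87  93 100 108 119 132 144 156 161 156 150 143 135 123 112 101  91  88  85  83  82  82
-20 B:  84  83  82  84  87  92  97 106 119 134 147 157 156 154 151 147 135 123 111 100  93  89  85  82  81  81
0 B:  84  84  85  87  89  91  98 109 121 135 147 152 155 157 157 146 134 123 111 102  96  91  85  82  82  82
60 B:  85  77  68  66  68  73  79  89 104 120 136 152 152 150 147 144 135 124 112 101  91  88  85  83  81  81
100 B:  85  85  85  85  86  92 101 110 120 131 141 149 156 162 155 146 136 126 115 106  97  89  83  82  82  81
120 B:  84  84  84  84  88  93  99 105 116 128 140 152 160 157 153 147 140 129 118 106  96  88 
[... 683 characters left out ...]
9 200 200 200 200 200
-20 B:  93  92  91  96 106 111 107 103 111 118 143 170 185 194 199 200 201 201 200 200 200 199 199 199 199 200
0 B:  91  88  85 103 121 120 113 108 105 114 146 176 187 197 199 200 200 200 200 200 200 200 200 200 200 200
60 B: 141 140 140 139 138 138 127 114 116 127 143 166 185 192 199 199 199 200 200 201 201 201 200 201 201 201
100 B:  93  91  89 103 117 117 110 106 104 113 145 176 185 195 187 177 157 131 110  94  81  79  77  77  77  77
120 B:  93  93  93  93  92  90  89  92  97 119 148 169 183 190 183 173 148 123 105  87  80  78  77  77  77  77
x   -90 -89 -88 -87 -86 -85 -84 -83 -82 -81 -80 -79 -78 -77 -76 -75 -74 -73 -72 -71 -70 -69 -68 -67 -66 -65 0.4556327012399147
```

```bash
cat >> f2.py <<'E'
print('--fixed yaw')
for a in(-.02,-.01):
  rr=lambda q: np.concatenate([(proj(D,T([*q,a],M))-uv).ravel() for D,M,uv in ob])
  s=least_squares(rr,p[:3],loss='soft_l1');q=s.x;g=T([*q,a],[(-26.5,0,116.5)])[0]
  print(q,R@(g-T(pc,[(-77,0,130)])[0])[:2],rr(q).round(1))
# profiles along basket x at top front edge and lip edges, scene & top
from scipy.ndimage import map_coordinates
q=[*q,-.02]
for D,nm,ys in((d,'scene',(-25,-15,0,15,25)),(t,'top',(-30,-26,-22))):
  G=D['color'].astype(float).mean(2)
  for y in ys:
    xs=np.arange(14,32,1.);uv=proj(D,T(q,[(x,y,65) for x in xs]))
    print(nm,y,' '.join('%3d'%v for v in map_coordinates(G,[uv[:,1],uv[:,0]],order=1)))
print(xs)
E
python3 f2.py
```

```text
[0.53667705 0.05102224 0.08762122 0.00887738] [ 0.1 -0.5  0.5  0.3  1.1  1.5 -0.1 -0.3  0.4  0.5  0.6  0.   0.4 -1.3
  0.3 -0.2  0.2  1. ]
[0.51017809 0.050787   0.20412122] [0.5110975  0.04794382 0.19080665] [[0.51017809 0.050787   0.17762122]]
lip in rim frame [-0.00057652 -0.06721224] 0.029360783566878428
--fixed yaw
[0.53728497 0.05082145 0.08829857] [ 2.39752084e-05 -6.66354007e-02] [ 0.4 -0.3  0.8  0.4  0.9  1.6  0.  -0.6  0.1  0.4  0.6  0.3  0.8 -1.1
  0.7 -0.1  0.4  0.7]
[0.53706147 0.05089301 0.08805531] [-0.00019949 -0.06683342] [ 0.3 -0.4  0.7  0.3  0.9  1.6 -0.  -0.5  0.2  0.4  0.6  0.2  0.7 -1.2
  0.6 -0.2  0.3  0.8]
scene -25  73  77  81  85  90  94  97  97  92  87  82  78  74  71  68  66  65  64
scene -15  73  77  81  86  93  99 104 104  98  93  87  82  77  72  68  65  64  63
scene 0  72  75  80  86  91  94  94  93  91  87  82  77  72  70  68  65  62  59
scene 15  66  70  74  81  88  96 102  98  93  89  84  79  75  71  68  66  65  64
scene 25  80  82  84  90  96 101 103 100  96  92  87  83  80  78  77  78  80  83
top -30 123 121 120 120 122 126 133 146 161 184 207 213 218 220 221 221 221 221
top -26 106  94  92  92  98 108 120 137 155 181 206 212 219 220 221 221 221 221
top -22  95  81  79  79  87  98 114 133 155 182 206 213 219 220 221 221 221 221
[14. 15. 16. 17. 18. 19. 20. 21. 22. 23. 24. 25. 26. 27. 28. 29. 30. 31.]
```

Emit:
drive_tool(motion=[0, 0, 6, 0, 0, 0, 5, 0, 0, 12, 0, 0, 0, 5, 0, 0, 17, 0, 0, 0, 5, 0, 0, 21, 0, 0, 0, 5, 0, 0, 23, 0, 0, 0, 5, 0, 0, 23, 0, 0, 0, 5])

```text
t: 8.45
tcp_pos: [0.511, 0.0479, 0.1676]
tool_rot: [0.714, 0.7, -0.001, 0.0]
force: [-0.0, -1.2, -1.5]
finger_gap: 0.131
```

Run:
```python
from go import *
pc=np.load('pc.npy')
s=manip.sense();print(s['t'],s['tcp_pos'],s['force'],s['ft_torque'],delta([.5107,.048,.143],pc[3]))
d=snap('scene','s7');t=snap('top','t7')
for n,c in(('s7',(360,130,430,190)),('t7',(200,190,260,240))):
    b=cv2.imread('pics/%s.png'%n)[c[1]:c[3],c[0]:c[2]]
    cv2.imwrite('pics/%sz.png'%n,cv2.resize(b,None,fx=9,fy=9,interpolation=2))
```

```text
8.45 [0.51099083 0.04791317 0.16760154] [-0.04447971 -1.16165453 -1.5315089 ] [-0.04331673  0.0092976  -0.06486072] (array([ 0.1, -0.3, 24.6]), array([-0.09,  0.1 ,  0.02]))
```

View pics/s7z.png

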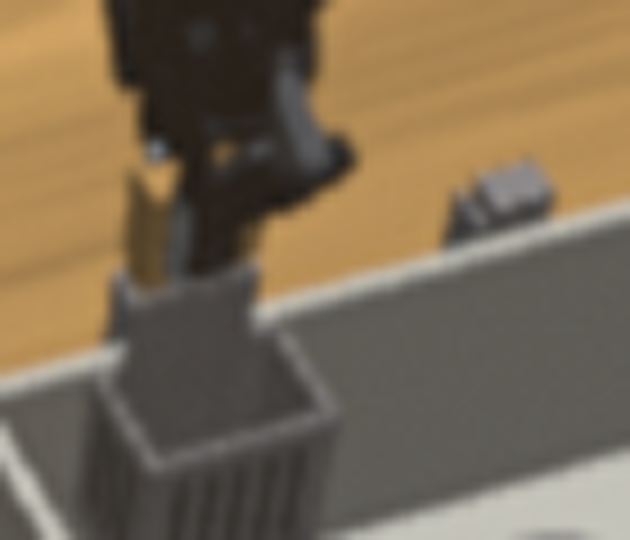

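View pics/t7z.png

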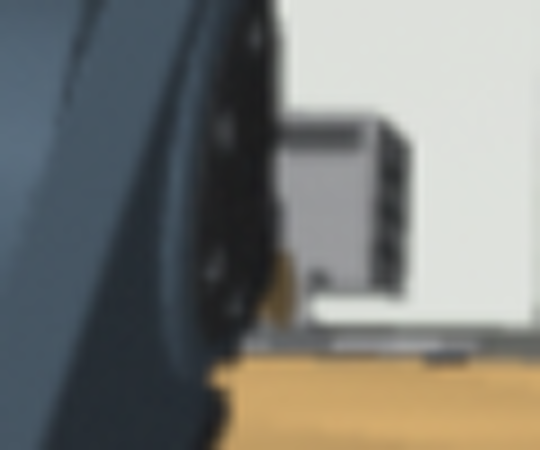

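Emit:
drive_tool(motion=[0, 0, 4, 0, 0, 0, 5, 0, 0, 8, 0, 0, 0, 5, 0, 0, 12, 0, 0, 0, 5, 0, 0, 16, 0, 0, 0, 5, 0, 0, 18, 0, 0, 0, 5, 0, 0, 18, 0, 0, 0, 5])

```text
t: 9.3
tcp_pos: [0.5111, 0.0479, 0.1497]
tool_rot: [0.714, 0.7, -0.001, 0.0]
force: [-0.1, -0.5, -2.1]
finger_gap: 0.132
```

Run:
```python
from go import *
pc=np.load('pc.npy')
s=manip.sense();print(s['t'],s['tcp_pos'],s['force'],s['ft_torque'],delta([.5107,.048,.143],pc[3]))
```

```text
9.3 [0.51107019 0.04787629 0.14965433] [-0.13382735 -0.4690299  -2.09521292] [-0.0015045   0.02094094  0.03187895] (array([ 0.1, -0.4,  6.7]), array([-0.08,  0.1 ,  0.02]))
```

Emit:
drive_tool(motion=[0, 0, 2, 0, 0, 0, 5, 0, 0, 4, 0, 0, 0, 5, 0, 0, 5, 0, 0, 0, 5, 0, 0, 5.5, 0, 0, 0, 5, 0, 0, 5.5, 0, 0, 0, 5])

```text
t: 9.93
tcp_pos: [0.5111, 0.0479, 0.1441]
tool_rot: [0.714, 0.7, -0.001, 0.0]
force: [0.5, -0.1, -2.4]
finger_gap: 0.132
```

Emit:
drive_tool(motion=[0, 0, 0.5, 0, 0, 0, 5, 0, 0, 1, 0, 0, 0, 5, 0, 0, 1, 0, 0, 0, 5])

```text
t: 10.3
tcp_pos: [0.511, 0.0479, 0.1431]
tool_rot: [0.714, 0.7, -0.001, 0.0]
force: [-0.1, 0.0, -2.0]
finger_gap: 0.132
```

Emit:
drive_tool(motion=[0, 0, 0.4, 0, 0, 0, 5, 0, 0, 0.8, 0, 0, 0, 5, 0, 0, 0.8, 0, 0, 0, 5])

```text
t: 10.68
tcp_pos: [0.511, 0.0479, 0.1423]
tool_rot: [0.714, 0.7, -0.001, 0.0]
force: [0.4, -0.5, -1.3]
finger_gap: 0.132
```

Emit:
drive_tool(motion=[0, 0, 0.4, 0, 0, 0, 5, 0, 0, 0.8, 0, 0, 0, 5, 0, 0, 0.8, 0, 0, 0, 5])

```text
t: 11.05
tcp_pos: [0.511, 0.0479, 0.1417]
tool_rot: [0.714, 0.7, -0.001, 0.0]
force: [-0.8, -0.5, 0.2]
finger_gap: 0.131
```

Emit:
drive_tool(motion=[4, 0, 0, 0, 0, 0, 5, 10, 0, 0, 0, 0, 0, 5, 16, 0, 0, 0, 0, 0, 5, 22, 0, 0, 0, 0, 0, 5, 28, 0, 0, 0, 0, 0, 5, 34, 0, 0, 0, 0, 0, 5, 38, 0, 0, 0, 0, 0, 5, 40, 0, 0, 0, 0, 0, 5])

```text
t: 12.05
tcp_pos: [0.5119, 0.0881, 0.1417]
tool_rot: [0.714, 0.7, -0.001, 0.0]
force: [-0.2, -0.7, 1.6]
finger_gap: 0.133
```

Run:
```python
from go import *
pc=np.load('pc.npy')
s=manip.sense();print(s['t'],s['tcp_pos'],s['force'],s['ft_torque'],delta([.5117,.098,.142],pc[3]))
d=snap('scene','s8')
b=cv2.imread('pics/s8.png')[120:190,360:440]
cv2.imwrite('pics/s8z.png',cv2.resize(b,None,fx=8.5,fy=8.5,interpolation=2))
```

```text
12.05 [0.5119046  0.08810125 0.14171229] [-0.18792235 -0.74649358  1.55126219] [-0.19836604  0.01441138 -0.01567051] (array([ 9.9, -0.4, -0.3]), array([-0.07,  0.11,  0.04]))
```

View pics/s8z.png

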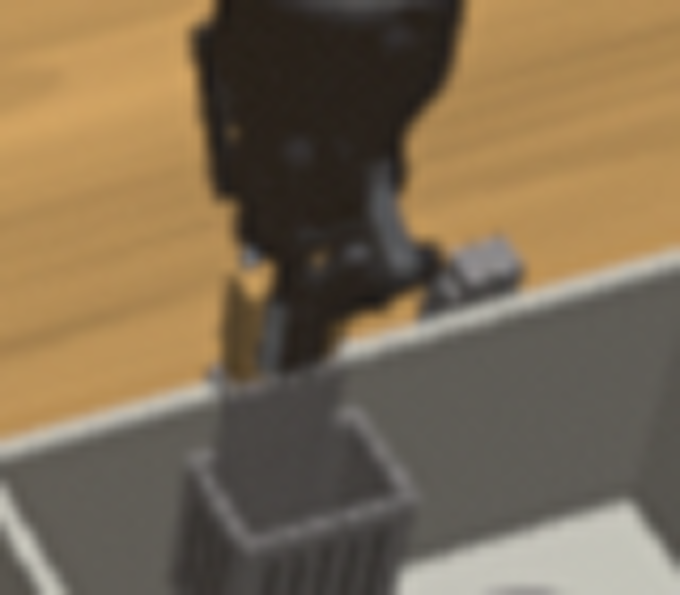

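Emit:
drive_tool(motion=[4, 0, -0.2, 0, 0, 0, 5, 9, 0, -0.2, 0, 0, 0, 5, 14, 0, -0.2, 0, 0, 0, 5, 19, 0, -0.2, 0, 0, 0, 5, 23, 0, -0.2, 0, 0, 0, 5, 26, 0, -0.2, 0, 0, 0, 5, 28, 0, -0.2, 0, 0, 0, 5, 28, 0, -0.2, 0, 0, 0, 5])

```text
t: 13.1
tcp_pos: [0.5124, 0.1164, 0.1418]
tool_rot: [0.714, 0.7, -0.001, 0.0]
force: [0.8, 0.5, -2.5]
finger_gap: 0.128
```

Run:
```python
from go import *
pc=np.load('pc.npy')
s=manip.sense();print(s['t'],s['tcp_pos'],s['force'],s['ft_torque'],delta([.5117,.118,.142],pc[3]))
d=snap('scene','s9')
b=cv2.imread('pics/s9.png')[120:190,360:440]
cv2.imwrite('pics/s9z.png',cv2.resize(b,None,fx=8.5,fy=8.5,interpolation=2))
```

```text
13.1 [0.51240379 0.11635544 0.14182592] [ 0.80795324  0.53912643 -2.4539816 ] [-0.06203985  0.04428853  0.01840048] (array([ 1.6, -0.7, -0.2]), array([-0.07,  0.1 ,  0.04]))
```

View pics/s9z.png

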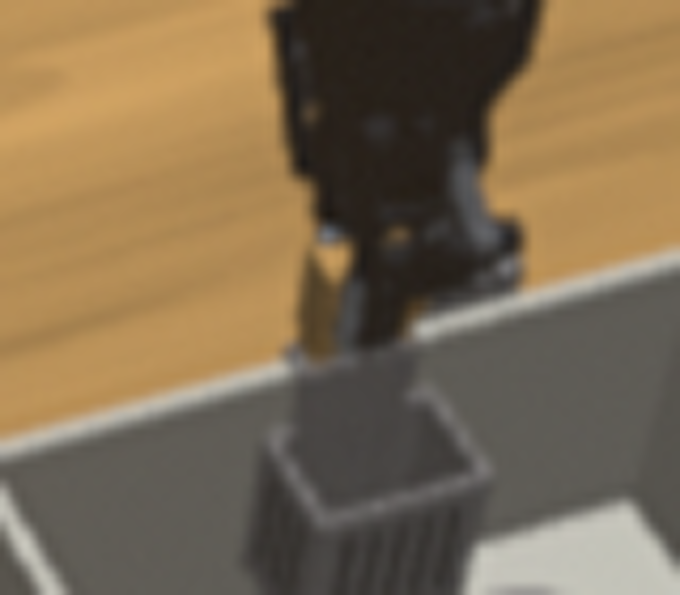

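Emit:
drive_tool(motion=[1, 0, 0, 0, 0, 0, 5, 2, 0, 0, 0, 0, 0, 5, 3, 0, 0, 0, 0, 0, 5, 4, 0, 0, 0, 0, 0, 5, 5, 0, 0, 0, 0, 0, 5, 5, 0, 0, 0, 0, 0, 5])

```text
t: 13.9
tcp_pos: [0.5125, 0.1213, 0.1418]
tool_rot: [0.714, 0.7, -0.001, 0.0]
force: [-0.6, 0.1, -2.2]
finger_gap: 0.13
```

Emit:
drive_tool(motion=[1, 0, 0, 0, 0, 0, 5, 2, 0, 0, 0, 0, 0, 5, 3, 0, 0, 0, 0, 0, 5, 3, 0, 0, 0, 0, 0, 5])

```text
t: 14.4
tcp_pos: [0.5126, 0.1244, 0.1418]
tool_rot: [0.714, 0.7, -0.001, 0.0]
force: [-1.4, -0.7, -2.2]
finger_gap: 0.134
```

Emit:
drive_tool(motion=[1, 0, 0, 0, 0, 0, 5, 1.5, 0, 0, 0, 0, 0, 5, 1.5, 0, 0, 0, 0, 0, 5])

```text
t: 14.78
tcp_pos: [0.5126, 0.126, 0.1418]
tool_rot: [0.714, 0.7, -0.001, 0.0]
force: [0.2, 0.7, -1.1]
finger_gap: 0.131
```

Emit:
drive_tool(motion=[0.5, 0, 0, 0, 0, 0, 5, 1, 0, 0, 0, 0, 0, 5, 1.5, 0, 0, 0, 0, 0, 5, 1.5, 0, 0, 0, 0, 0, 5])

```text
t: 15.28
tcp_pos: [0.5126, 0.1275, 0.1418]
tool_rot: [0.714, 0.7, -0.001, 0.0]
force: [0.9, 0.9, -1.2]
finger_gap: 0.137
```

Emit:
drive_tool(motion=[0.5, 0, 0, 0, 0, 0, 5, 1, 0, 0, 0, 0, 0, 5, 1, 0, 0, 0, 0, 0, 5])

```text
t: 15.65
tcp_pos: [0.5126, 0.1285, 0.1418]
tool_rot: [0.714, 0.7, -0.001, 0.0]
force: [0.6, -0.5, -1.7]
finger_gap: 0.137
```

Run:
```python
from go import *
s=manip.sense();print(s['t'],s['tcp_pos'],s['force'],s['ft_torque'])
d=snap('scene','s10')
b=cv2.imread('pics/s10.png')[130:180,380:440]
cv2.imwrite('pics/s10z.png',cv2.resize(b,None,fx=12,fy=12,interpolation=2))
```

```text
15.65 [0.51262497 0.12852879 0.1417873 ] [ 0.64328635 -0.49733744 -1.68709295] [0.05042588 0.0511931  0.00273199]
```

View pics/s10z.png

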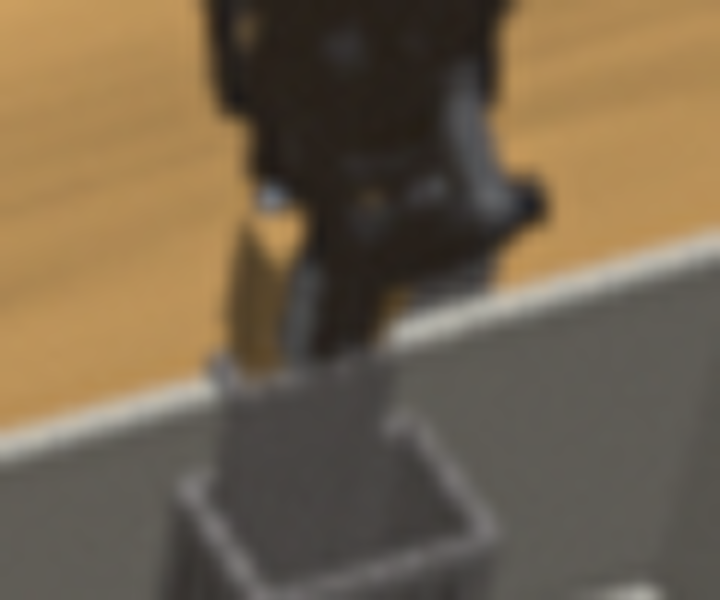

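Emit:
drive_tool(motion=[0.5, 0, 0, 0, 0, 0, 5, 1, 0, 0, 0, 0, 0, 5, 1, 0, 0, 0, 0, 0, 5])

```text
t: 16.08
tcp_pos: [0.5127, 0.1296, 0.1418]
tool_rot: [0.714, 0.7, -0.001, 0.0]
force: [-0.3, -0.0, -2.1]
finger_gap: 0.132
```

Emit:
drive_tool(motion=[0.5, 0, 0, 0, 0, 0, 5, 1, 0, 0, 0, 0, 0, 5, 1, 0, 0, 0, 0, 0, 5])

```text
t: 16.45
tcp_pos: [0.5127, 0.1306, 0.1418]
tool_rot: [0.714, 0.7, -0.001, 0.0]
force: [-0.8, -0.5, -0.9]
finger_gap: 0.13
```

Emit:
drive_tool(motion=[0.5, 0, 0, 0, 0, 0, 5, 1, 0, 0, 0, 0, 0, 5, 1, 0, 0, 0, 0, 0, 5])

```text
t: 16.82
tcp_pos: [0.5127, 0.1316, 0.1418]
tool_rot: [0.714, 0.7, -0.001, 0.0]
force: [0.4, -0.1, -2.1]
finger_gap: 0.136
```

Emit:
drive_tool(motion=[0.5, 0, 0, 0, 0, 0, 5, 1, 0, 0, 0, 0, 0, 5, 1, 0, 0, 0, 0, 0, 5])

```text
t: 17.2
tcp_pos: [0.5127, 0.1327, 0.1418]
tool_rot: [0.714, 0.7, -0.001, 0.0]
force: [-0.1, -0.2, -2.1]
finger_gap: 0.133
```

Emit:
drive_tool(motion=[0.5, 0, 0, 0, 0, 0, 5, 1, 0, 0, 0, 0, 0, 5, 1, 0, 0, 0, 0, 0, 5])

```text
t: 17.58
tcp_pos: [0.5127, 0.1337, 0.1418]
tool_rot: [0.714, 0.7, -0.001, 0.0]
force: [0.1, 0.6, -2.3]
finger_gap: 0.131
```

Emit:
drive_tool(motion=[0.5, 0, 0, 0, 0, 0, 5, 1, 0, 0, 0, 0, 0, 5, 1, 0, 0, 0, 0, 0, 5])

```text
t: 17.95
tcp_pos: [0.5128, 0.1347, 0.1418]
tool_rot: [0.714, 0.7, -0.001, 0.0]
force: [-0.0, -0.1, -1.8]
finger_gap: 0.133
```

Run:
```python
from go import *
s=manip.sense();print(s['t'],s['tcp_pos'],s['force'],s['ft_torque'])
d=snap('scene','s11')
b=cv2.imread('pics/s11.png')[130:180,380:440]
cv2.imwrite('pics/s11z.png',cv2.resize(b,None,fx=12,fy=12,interpolation=2))
```

```text
17.95 [0.51277511 0.1347214  0.14179104] [-0.02707714 -0.11959948 -1.83871824] [-0.04958726  0.01249711 -0.00618486]
```

View pics/s11z.png

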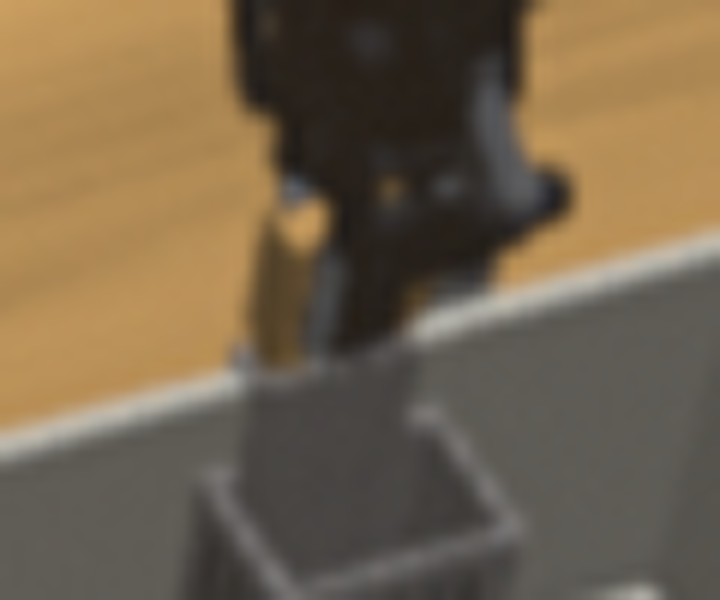

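Emit:
drive_tool(motion=[0.5, 0, 0, 0, 0, 0, 5, 1, 0, 0, 0, 0, 0, 5, 1, 0, 0, 0, 0, 0, 5])

```text
t: 18.38
tcp_pos: [0.5127, 0.1357, 0.1418]
tool_rot: [0.714, 0.7, -0.001, 0.0]
force: [1.2, -0.2, -1.3]
finger_gap: 0.136
```

Emit:
drive_tool(motion=[0.5, 0, 0, 0, 0, 0, 5, 1, 0, 0, 0, 0, 0, 5, 1, 0, 0, 0, 0, 0, 5])

```text
t: 18.75
tcp_pos: [0.5128, 0.1368, 0.1418]
tool_rot: [0.714, 0.7, -0.001, 0.0]
force: [-0.6, 0.3, -1.2]
finger_gap: 0.132
```

Emit:
drive_tool(motion=[0.5, 0, 0, 0, 0, 0, 5, 1, 0, 0, 0, 0, 0, 5, 1, 0, 0, 0, 0, 0, 5])

```text
t: 19.12
tcp_pos: [0.5128, 0.1375, 0.1418]
tool_rot: [0.714, 0.701, -0.001, 0.0]
force: [0.6, -2.2, -1.8]
finger_gap: 0.129
```

Emit:
drive_tool(motion=[0.5, 0, 0, 0, 0, 0, 5, 1, 0, 0, 0, 0, 0, 5, 1, 0, 0, 0, 0, 0, 5])

```text
t: 19.5
tcp_pos: [0.5128, 0.1381, 0.1419]
tool_rot: [0.713, 0.701, -0.002, 0.001]
force: [0.0, -4.1, -1.3]
finger_gap: 0.131
```

Emit:
drive_tool(motion=[0.4, 0, 0, 0, 0, 0, 5, 0.7, 0, 0, 0, 0, 0, 5, 0.7, 0, 0, 0, 0, 0, 5, 0.7, 0, 0, 0, 0, 0, 5])

```text
t: 20.0
tcp_pos: [0.5129, 0.1383, 0.1419]
tool_rot: [0.713, 0.701, -0.002, 0.001]
force: [-0.4, -5.6, -0.6]
finger_gap: 0.131
```

Emit:
drive_tool(motion=[0, 0, 0, 0, 0, 0, 5, -0.3, 0, 0.2, 0, 0, 0, 5, -0.3, 0, 0.4, 0, 0, 0, 5, -0.3, 0, 0.4, 0, 0, 0, 5])

```text
t: 20.5
tcp_pos: [0.5129, 0.1381, 0.1417]
tool_rot: [0.713, 0.701, -0.002, 0.001]
force: [-1.3, -4.9, 2.9]
finger_gap: 0.132
```

Run:
```python
from go import *
s=manip.sense();print(s['t'],s['tcp_pos'],s['force'],s['ft_torque'])
```

```text
20.5 [0.51288484 0.13805634 0.14173595] [-1.26980669 -4.86339546  2.90402642] [-0.80545449  0.20917881  0.02625139]
```

Emit:
drive_tool(motion=[-0.3, 0, 0, 0, 0, 0, 5, -0.6, 0, -0.1, 0, 0, 0, 5, -0.6, 0, -0.1, 0, 0, 0, 5])

```text
t: 20.88
tcp_pos: [0.5128, 0.1377, 0.1417]
tool_rot: [0.713, 0.701, -0.002, 0.001]
force: [-0.2, -2.8, 0.1]
finger_gap: 0.132
```

Emit:
drive_tool(motion=[-0.3, 0, 0, 0, 0, 0, 5, -0.5, 0, 0, 0, 0, 0, 5, -0.5, 0, 0, 0, 0, 0, 5])

```text
t: 21.25
tcp_pos: [0.5128, 0.1375, 0.1417]
tool_rot: [0.713, 0.701, -0.002, 0.001]
force: [0.1, -2.4, -0.3]
finger_gap: 0.132
```

Emit:
drive_tool(motion=[-0.3, 0, 0, 0, 0, 0, 5, -0.6, 0, 0.1, 0, 0, 0, 5, -0.6, 0, 0.2, 0, 0, 0, 5])

```text
t: 21.62
tcp_pos: [0.5129, 0.1372, 0.1417]
tool_rot: [0.714, 0.701, -0.001, 0.001]
force: [-0.6, -0.4, 1.9]
finger_gap: 0.135
```

Run:
```python
from go import *
pc=np.load('pc.npy')
s=manip.sense();print(s['t'],s['tcp_pos'],s['force'],s['ft_torque'],delta([.5127,.137,.1417],pc[3]))
d=snap('scene','s12')
b=cv2.imread('pics/s12.png')[130:190,370:440]
cv2.imwrite('pics/s12z.png',cv2.resize(b,None,fx=10,fy=10,interpolation=2))
```

```text
21.625 [0.51287469 0.1372059  0.14169957] [-0.57072154 -0.42868226  1.85850694] [ 0.01723732  0.20795204 -0.00672746] (array([-0.2, -0.2,  0. ]), array([-0.05,  0.14,  0.12]))
```

View pics/s12z.png

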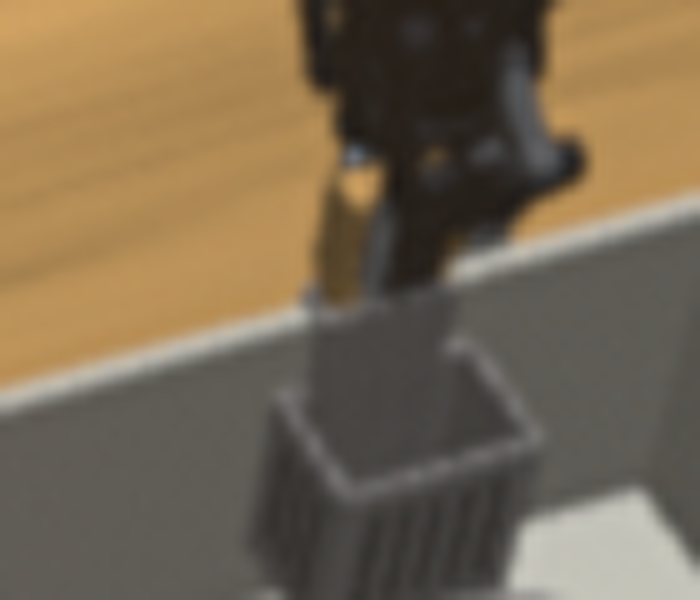

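Emit:
drive_tool(motion=[0, 0, 0, 0, 0, 0, 16, 0, 0, 0, 0, 0, 0, 20, 0, 0, 0, 0, 0, 0, 30, 0, 0, 0, 0, 0, 0, 40, 0, 0, 0, 0, 0, 0, 50, 0, 0, 0, 0, 0, 0, 50])

```text
t: 22.42
tcp_pos: [0.5129, 0.1372, 0.1417]
tool_rot: [0.714, 0.701, -0.001, 0.001]
force: [0.1, -0.6, -0.5]
finger_gap: 0.589
```

Run:
```python
from go import *
s=manip.sense();print(s['t'],s['tcp_pos'],s['force'],s['finger_gap'])
d=snap('scene','s13')
b=cv2.imread('pics/s13.png')[130:190,370:440]
cv2.imwrite('pics/s13z.png',cv2.resize(b,None,fx=10,fy=10,interpolation=2))
```

```text
22.425 [0.51291198 0.13717329 0.14171069] [ 0.11802438 -0.55696917 -0.52140608] 0.5889006880074659
```

View pics/s13z.png

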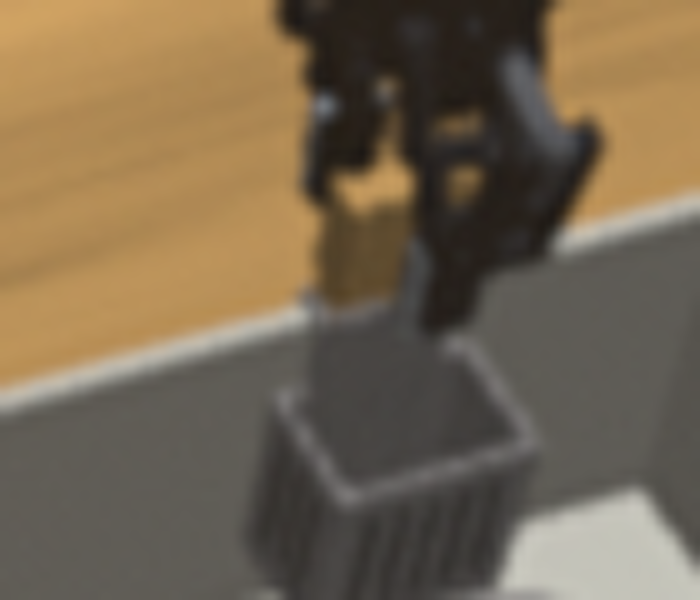

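Emit:
drive_tool(motion=[0, 0, -5, 0, 0, 0, 50, 0, 0, -20, 0, 0, 0, 50, 0, 0, -45, 0, 0, 0, 50, 0, 0, -80, 0, 0, 0, 50, 0, 0, -120, 0, 0, 0, 50, 0, 0, -150, 0, 0, 0, 50])

```text
t: 23.22
tcp_pos: [0.5135, 0.1376, 0.2948]
tool_rot: [0.714, 0.701, 0.0, 0.002]
force: [0.5, -0.4, -0.4]
finger_gap: 0.585
```

Emit:
drive_tool(motion=[0, -30, 0, 0, 0, 0, 50, 0, -60, 0, 0, 0, 0, 50, 0, -85, 0, 0, 0, 0, 50, 0, -85, 0, 0, 0, 0, 50])

```text
t: 23.72
tcp_pos: [0.4269, 0.1393, 0.2956]
tool_rot: [0.713, 0.701, 0.0, 0.002]
force: [0.7, 0.4, 0.3]
finger_gap: 0.585
```

Run:
```python
from go import *
s=manip.sense();print(s['t'],s['tcp_pos'],s['force'],s['finger_gap'])
snap('scene','s14');snap('top','t14')
b=cv2.imread('pics/s14.png')[130:190,370:440]
cv2.imwrite('pics/s14z.png',cv2.resize(b,None,fx=10,fy=10,interpolation=2))
b=cv2.imread('pics/t14.png')[140:260,120:280]
cv2.imwrite('pics/t14z.png',cv2.resize(b,None,fx=5,fy=5,interpolation=2))
```

```text
23.725 [0.4269258  0.1393467  0.29560714] [0.6561564  0.38364378 0.25750586] 0.5845209370581548
```

View pics/s14z.png

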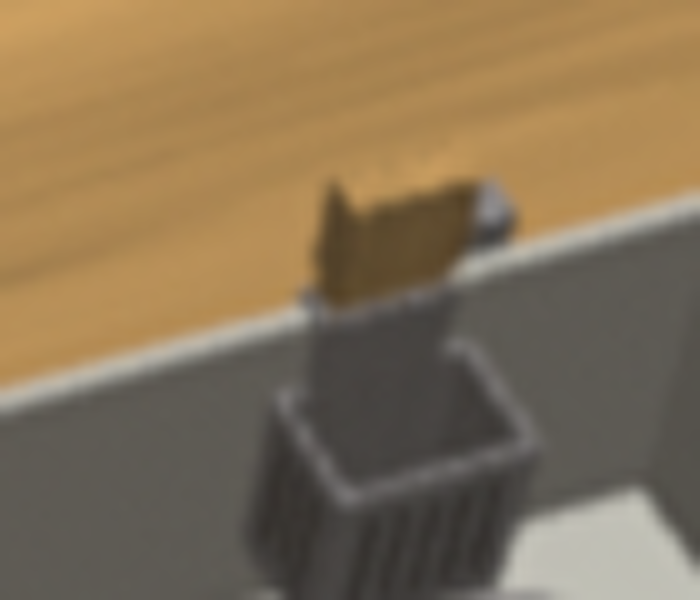

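View pics/t14z.png

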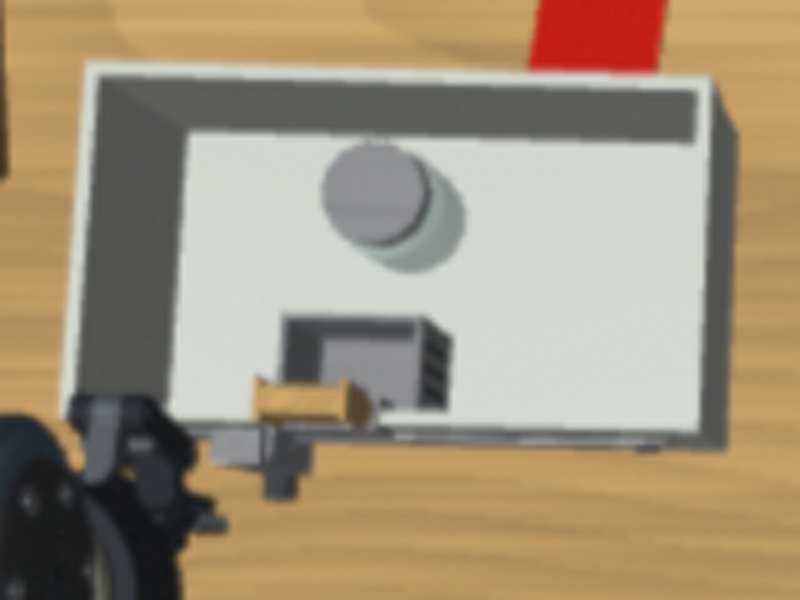

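Run:
```python
from fit import *
g=lambda n:cv2.cvtColor(cv2.imread('pics/%s.png'%n),cv2.COLOR_BGR2GRAY).astype(np.float32)
from scipy.optimize import minimize
a=g('s12')
for n in('s10','s11','s13','s14'):
  b=g(n); res=[]
  for (x0,y0,x1,y1) in((393,160,428,190),(397,161,418,176),(399,165,424,184)):
    w=np.eye(2,3,dtype=np.float32)
    cc,w=cv2.findTransformECC(a[y0:y1,x0:x1],b[y0-8:y1+8,x0-8:x1+8],np.float32([[1,0,8],[0,1,8]]),cv2.MOTION_TRANSLATION,(3,200,1e-6),None,1)
    res.append((w[:,2]-8).round(2).tolist()+[round(cc,3)])
  print(n,res)
d=dict(np.load('pics/s12.npz'));pc=np.load('pc.npy')
p=proj(d,T(pc,[(-50,20,130),(-50,30,130),(-40,20,130),(-50,20,140)]));print((p-p[0])[1:])
```

```text
s10 [[-2.630000114440918, 0.6600000262260437, 0.991], [-2.740000009536743, 0.6899999976158142, 0.984], [-2.6600000858306885, 0.800000011920929, 0.981]]
s11 [[-0.7400000095367432, 0.1899999976158142, 0.997], [-0.7300000190734863, 0.1899999976158142, 0.991], [-0.75, 0.25, 0.99]]
s13 [[-0.38999998569488525, 0.1599999964237213, 0.983], [-0.15000000596046448, 0.4000000059604645, 0.944], [-0.33000001311302185, 0.2800000011920929, 0.98]]
s14 [[-0.4300000071525574, 0.11999999731779099, 0.992], [-0.23000000417232513, 0.18000000715255737, 0.989], [-0.3400000035762787, 0.28999999165534973, 0.98]]
[[ 3.12973702 -0.90491099]
 [ 1.69553883  2.39820917]
 [ 0.56820041 -2.4735406 ]]
```

Run:
```python
from go import *
pc=np.load('pc.npy')
def box(x0,x1,y0,y1,z): return [(x0,y0,z),(x1,y0,z),(x1,y1,z),(x0,y1,z),(x0,y0,z)]
c=T(pc,[(-52,11,40)])[0]; p=[*c,pc[3]]
L=[T(p,box(-22,22,-32,32,z)) for z in (0,65)]+[T(p,box(-22,-34,-22,22,94)),T(p,box(-32.5,-20.5,-20,20,139))]
for n,cr in(('s14',(370,120,440,190)),('t14',(160,190,225,240))):
    d=dict(np.load('pics/%s.npz'%n)); overlay(d,cv2.imread('pics/%s.png'%n),L,'o'+n,8,cr)
a=cv2.imread('pics/os14.png');b=cv2.imread('pics/ot14.png');h=min(a.shape[0],b.shape[0])
cv2.imwrite('pics/o14.png',cv2.resize(np.hstack([a[:400],cv2.resize(b,(520,400))]),(800,296)))
cv2.imwrite('pics/o14.png',cv2.resize(a,(600,600)))
```

```text
(no output)
```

View pics/o14.png

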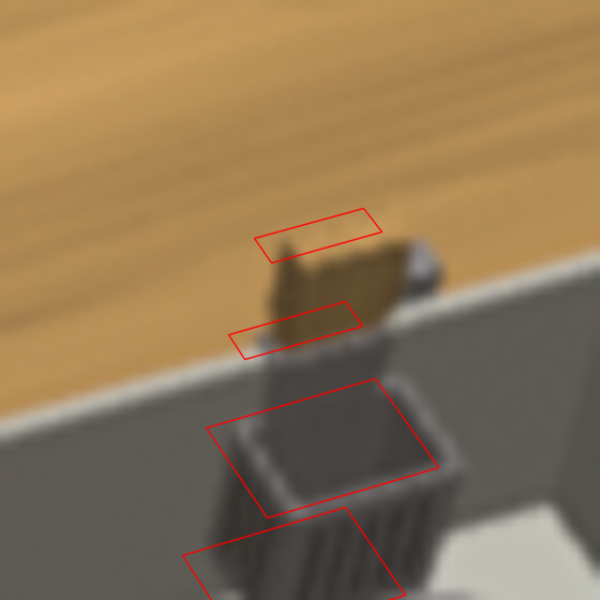

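View pics/ot14.png

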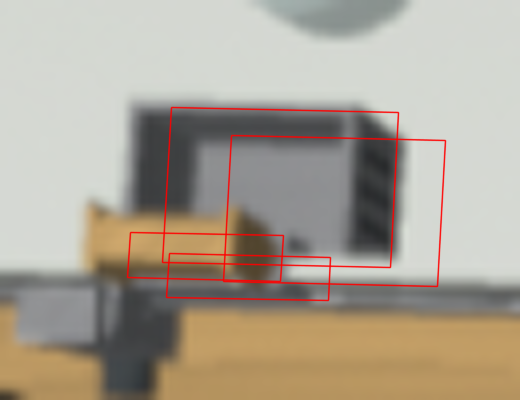

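Run:
```python
from go import *
pc=np.load('pc.npy')
def box(x0,x1,y0,y1,z): return [(x0,y0,z),(x1,y0,z),(x1,y1,z),(x0,y1,z),(x0,y0,z)]
c=T(pc,[(-51.5,20.5,40)])[0]; p=[*c,pc[3]]
L=[T(p,box(-22,22,-32,32,z)) for z in (0,65)]+[T(p,box(-22,-34,-22,22,94)),T(p,box(-32.5,-20.5,-20,20,139))]
ims=[]
for n,cr in(('s14',(385,135,435,185)),('t14',(165,190,215,240))):
    d=dict(np.load('pics/%s.npz'%n)); overlay(d,cv2.imread('pics/%s.png'%n),L,'p'+n,8,cr); ims.append(cv2.imread('pics/p%s.png'%n))
cv2.imwrite('pics/p14.png',np.hstack(ims))
```

```text
(no output)
```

View pics/p14.png

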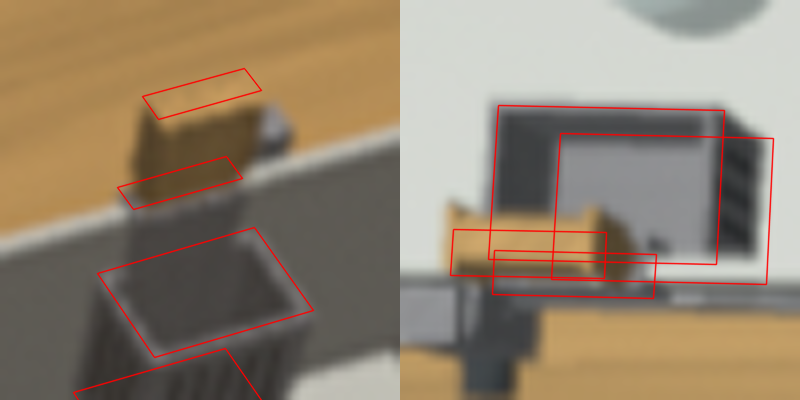

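Run:
```python
from go import *
s=manip.sense();print(s['t'],s['force'])
a=cv2.imread('pics/t14.png').astype(int);b=cv2.imread('pics/top0.png').astype(int)
for n,(x,y,w) in dict(jarA=(335,128,22),jarB=(445,170,25),ram=(306,281,20),spat=(242,115,30),scr=(455,291,32),jars=(197,180,14)).items():
    print(n,np.abs(a-b)[y-w:y+w,x-w:x+w].mean().round(2))
print(manip.sign_off())
```

```text
23.825 [0.20560707 0.65823712 0.32743151]
jarA 7.03
jarB 7.05
ram 7.63
spat 6.78
scr 6.76
jars 7.79
the job is handed in; nothing more can be done
None
```

The basket is hooked on the stop-side rim, was slid up against the stop and pushed, then let go. I handed the job in at about 23.8 s, and no verdict was reported.

**What I did**
- **Grasp and hook:** I took the basket by its bamboo grip and hooked the lip at about y = -70 mm on the rim. It went down with no side force, and I stopped when the ceiling touched the rim.
- **Slide and push:** I slid it to +y until it met the stop with the tool near y = 0.137 m. I pushed there, reading about 4 to 5.6 N for roughly half a second.
- **Release:** I backed off until the side force was about 0.4 N, opened the fingers and withdrew clear.

**Last checks**
- **Hanging position:** The basket hangs inside the crock on the rim, with its lip at about y = 20 mm.
- **Tilt:** The box outline matches a level model, but the grip leans about 4 mm towards +x. That is roughly 0.05 rad, which the channel's slack explains and is under the 0.1 rad limit.
- **Pad contact:** I did not measure this directly. The basket moved back only about 1 mm on release, and the pad has 4 mm of travel, so it should still be touching.
- **Bystanders:** All six look in place. Image differences between start and end were small and even, which suggests a change in lighting rather than movement.

**What disagreed:** The first estimate of the stop's place, from one view, was about 10 mm short, so I crept the last stretch watching the force reading. My first fit of the basket on the table was also about 2 mm off in y, corrected before the grasp.

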